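# Lay the washed coffee canister on its side to air

## Task

The washed coffee canister stands open on the drying tray, close to one end wall: lay it on its side to air, tipping it along the tray away from that end wall and holding it back all the way down so that it lands gently. Then push it back along the mat until its base sits flat against that same end wall, so that the rest of the tray stays free. Only tip and push it: do not grip it or lift it, and leave the other things where they are.

Things in the scene. Friction and masses are not known exactly. Their poses are not given: they have to be found in the camera images.
- tray: white drying tray, fixed, 460 (along x) x 360 (along y) mm, walls 8 mm thick, tops 42 mm above the counter; floor (grey felt mat) 10 mm above the counter. Origin: centre of its underside, z up. Inner faces of the end walls at x = -222 and +222 mm, of the long walls at y = -172 and +172 mm. Its x axis runs left-right as seen by the robot (+x to the left), within 12 degrees
- canister: tall square steel canister without lid, 80 x 80 x 220 mm high, about 0.4 kg (or a third more or less), walls and bottom 4 mm. Origin: centre of the outside of its base; z runs from base to mouth. It stands on the mat, sides within 6 degrees of the tray's walls, one side 10 to 45 mm from either one of the end walls (read which). Lying on its side it does not roll
- canister_mouth (a point): centre of the canister's open mouth, in the plane of its rim, 220 mm from the base along z; 72 x 72 mm inside. Tipped, the canister turns about its bottom edge, balances at about 22 degrees, then falls unless held back. Fingertips let some 40 mm into the mouth can push it over and, bearing on the inside of the opposite wall, hold it back
- tumbler: white handleless stoneware tumbler, 74 mm across the rim, 95 mm high, standing on the tray near the end wall away from the canister and on the other side of the tray's centre line; leave it alone. Origin: centre of its underside
- scoop: black measuring scoop, 42 mm round bowl 26 mm high with a 75 mm flat handle, lying on the mat beside a long wall; leave it alone. Origin: centre of its underside (of the bowl)
- spoon: steel teaspoon 140 mm long, 8 mm high, with a 32 mm round bowl, lying on the mat beside the other long wall; leave it alone. Origin: centre of its underside (of the bowl)
- lid: the canister's square cork lid, 82 x 82 x 24 mm with a small wooden knob (36 mm high in all), on the counter to the right of the tray; leave it alone. Origin: centre of its underside
- mug_a: white mug with a handle, 82 mm across, 90 mm high, on the counter to the left of the tray; leave it alone. Origin: centre of its underside
- mug_b: second white mug of the same size, on the counter to the left of the tray; leave it alone. Origin: centre of its underside
- sugar_jar: round glass jar with a cork lid, 84 mm across, 100 mm high, on the counter to the right of the tray; leave it alone. Origin: centre of its underside
Not all that is in view belongs to the job. Of the things that look like the canister, the middle-sized one is meant.

How it is judged:
On the way:
1. the canister is over and lies on its side (angle between canister's own z axis and vertical between 1.5 and 1.64 rad and angular speed of canister below 0.2 rad/s), for 0.2 s.
At the end, for the whole second after the job is handed in: The canister lies still on its side on the mat (axis within 4 degrees of level and within 10 degrees of the tray's long direction), the centre of its base within 10 mm of the end wall it stood beside (angle between canister's own z axis and vertical between 1.5 and 1.64 rad and angle between the z axis of canister and the x axis of tray, either way round below 0.17 rad and (x of canister in the frame of tray below -0.212 m or x of canister in the frame of tray above 0.212 m) and distance of canister from where it was at the start of the episode below 0.13 m and height (world z) of canister between 0.04 and 0.06 m and linear speed of canister below 0.02 m/s and angular speed of canister below 0.1 rad/s); the robot touches nothing.
It fails at once if the canister falls or is flung over instead of being let down gently (turns faster than 3 rad/s, 0.65 m/s at its rim) (angular speed of canister above 3 rad/s).
It fails at once if the canister is lifted: base more than 16 mm off the mat while upright, or the middle of the base higher than it ever gets in tipping over an edge (15 mm allowance) ((height (world z) of canister above 0.026 m and angle between canister's own z axis and vertical below 0.12 rad) or height (world z) of canister above 0.065 m).
It fails at once if the canister is gripped or pressed hard by the fingers (over 35 N) (contact force between the fingers and canister above 35 N).
It fails at once if another thing is moved more than 25 mm (distance of any of tumbler, scoop, spoon, lid, mug_a, mug_b, sugar_jar from where it was at the start of the episode above 0.025 m).
It also fails if it takes over 64 s, if anything falls off the work surface, if the arm or the gripper's body presses on something with over 40 N, if the wrist force passes 120 N, or if a joint passes its speed limit or range.

## Robot

A 7-joint arm with a two-finger parallel gripper is mounted at the origin on the work surface. World frame = base frame: x ahead of the robot, y to its left, z up, the work surface at z = 0. Lengths are in m, angles in rad, forces in N, time in s.
With the tool pointing down it reaches from about 0.425 to 1.025 m from the base axis. Payload 9.4 kg.
Tool frame: the origin (TCP) lies midway between the tips of the shut fingers; the grasp point (between the pads) lies 19 mm behind it; z points along the fingers, y is the direction in which the jaws open and shut (so a half turn about z gives the same grasp; the last joint's range is limited). The gripper opens to 85 mm and grips with 20 to 120 N. Pads are 22 mm wide; open, the fingers measure 114 mm over their backs; the gripper's body (76 mm by 85 mm) begins 54 mm behind the grasp point. The pads swing forward as they close: fully open they stand 13 mm farther back than shut.
Start: joints at [-1.358, 0.599, -0.003, 1.599, 0.002, 0.943, -0.08], TCP at [0.207, 0.695, 0.231] pointing down, gripper open.
Joint ranges: [-2.57, 2.57], [-0.35, 1.97], [-1.29, 1.29], [0.11, 2.56], [-1.05, 4.19], [0.11, 1.86], [-2.63, 2.63]. Speed limits (rad/s): [2.22, 2.22, 3.01, 3.01, 3.14, 3.14, 3.14].

## Interface

Orientations are given as a 3x3 rotation matrix whose columns are the frame's x, y, z axes.
In Python, from workcell import env, viewer gives the robot as it stands.
- The arm moves only by the tool arm_command, never from a script. Its argument "targets" is a list of rows, each an object with "fingers": the opening, from 0 (shut) to 1 (fully open); "slide": the shift along the tool's x, y, z in mm, a list of three; "turn": the turn, a rotation vector about the tool's x, y, z in rad, a list of three. In form: [{"fingers": fingers, "slide": [x, y, z], "turn": [ax, ay, az]}, ...]. A call has 1 to 8 rows; each row is the pose to reach, as a shift and turn from the pose commanded when the call began, along the tool's axes at that moment; what a row does not reach only later rows make up. A row lasts 1/10 s, in which the tool goes at most 50 mm and 8.59 degrees, less where a joint would pass 70% of its speed; a pose out of reach is approached as far as the arm can. A call with a gripper value outside its range is refused whole. The fingers move at their own pace and stop on an object; "squeeze" is the grip in N (left out, the last holds). Time passes only in rows, so rows that repeat a pose let the fingers close. It gives the time, the measured TCP pose, the force and the opening at its end, in the units of the state.
- env.read_state(): the state, without advancing time (a new reading comes with each control period).
- viewer.read_camera(name): name is "scene" or "side" or "wrist"; returns a dict with "frame" (400x640x3 uint8, red, green, blue), "range_z" (400x640 float32, m along the optical axis (not along the pixel's ray), 0 where there is no reading), "fx", "fy", "cx", "cy" (pixels), "pose" (4x4, takes a point from camera to world coordinates); the wrist camera has in their place "tool_from_camera" (4x4, takes a point from camera to tool coordinates, whose origin is the TCP and whose axes are the flange's). Camera axes: x right, y down, z forward; pixel columns grow to the right and rows downward; lengths in m; the calibration is good to about 2 mm. The wrist camera is an equidistant fisheye: a pixel r from the principal point sees the ray r / f radians off the axis. A picture is of the moment at which its call begins: read the wrist's pose just before it.
- env.close_job(): hands the job in, once; it reports no verdict.
The state is a dict: "time": time; "q": joint angles; "dq": joint speeds; "tau": joint torques, N m; "position": TCP position; "orientation": TCP orientation; "contact_force": force on the tool from outside, world axes, zero at the start; "ft_torque": the same for the moment, N m; "gripper_width": opening from 0.0 (shut) to 1.0 (fully open).
Only numpy, scipy, OpenCV 4.12 (cv2) and the standard library are available. Lean on these libraries where they do the work, as an engineer would, in place of code of your own. Each camera call takes 0.05 s, during which the arm holds its last target.

## Working session

There is one attempt and no reset: what is moved stays moved. The work goes in short steps, Python scripts to look and compute and a tool call to move; the robot and the scene stay as the last step left them, time stands still between calls to the robot, and variables do not carry over. Pictures are saved under pics/ and viewed, and the job is handed in when it is done.

Besides the shell and the picture viewer there is one more tool, called after "Request:" by a JSON object that holds its "fn" and its "kwargs". arm_command: Moves the arm, as the interface text tells. Its arguments: {"type":"object","properties":{"targets":{"type":"array"},"squeeze":{"type":"number"}},"required":["targets"]}

```bash
ls; mkdir -p pics
python3 - <<'E'
from workcell import env, viewer
import cv2,numpy as np
s=env.read_state();print({k:np.round(v,3).tolist() for k,v in s.items()})
for n in("scene","side"):
    c=viewer.read_camera(n);cv2.imwrite(f'pics/{n}0.png',c["frame"][:,:,::-1]);np.savez(f'{n}0.npz',**c)
    print(n,c['fx'],c['fy'],c['cx'],c['cy'],np.round(c['pose'],3).tolist())
E
```

```text
pics
{'time': 0.0, 'q': [-1.358, 0.6, -0.003, 1.6, 0.002, 0.943, -0.08], 'dq': [0.002, 0.001, -0.001, 0.001, 0.0, 0.001, 0.0], 'tau': [-0.002, -77.644, 1.564, -25.801, 0.012, 0.009, 0.0], 'position': [0.207, 0.694, 0.23], 'orientation': [[-0.958, 0.286, -0.0], [0.286, 0.958, -0.002], [-0.0, -0.002, -1.0]], 'contact_force': [-0.871, 0.603, -0.911], 'ft_torque': [0.022, 0.042, 0.014], 'gripper_width': 0.999}
scene 475.8900096215765 475.8900096215765 323.6161208556783 200.48470318157297 [[-0.029, 0.704, -0.709, 1.555], [1.0, 0.012, -0.029, 0.046], [-0.012, -0.71, -0.704, 1.168], [0.0, 0.0, 0.0, 1.0]]
side 372.98758271887 372.98758271887 321.63947963403655 200.88974045090308 [[0.715, -0.498, 0.491, 0.024], [-0.7, -0.518, 0.492, -0.54], [0.009, -0.695, -0.719, 0.935], [0.0, 0.0, 0.0, 1.0]]
```

View pics/scene0.png

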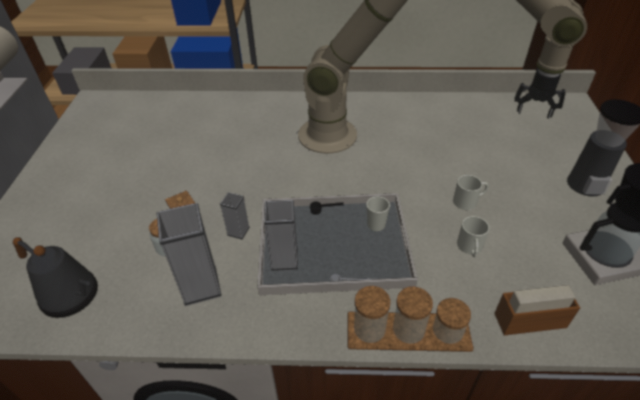

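View pics/side0.png

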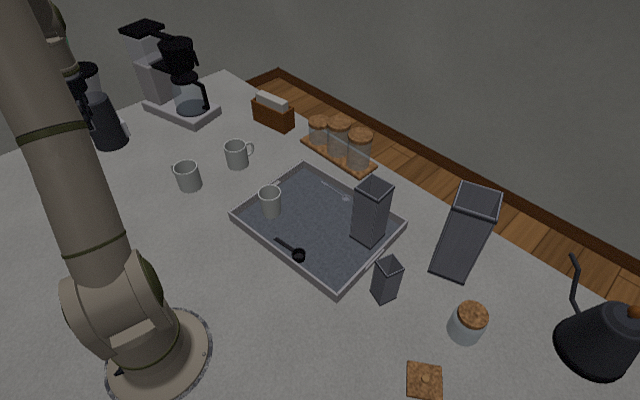

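Candidates for the canister:
- A large one at scene px (190,250) / side px (467,230), on the counter.
- A small one at scene px (234,215) / side px (387,280), on the counter.
- A middle-sized one at scene px (281,235) / side px (371,212), standing on the tray.

I choose the middle-sized one. It stands at the right-hand (-y) end of the tray, with the tumbler at the far end. I'll check it in a close crop.

Run:
```python
import cv2,numpy as np
a=cv2.imread('pics/scene0.png')[180:300,240:430];b=cv2.imread('pics/side0.png')[150:305,220:420]
a=cv2.resize(a,None,fx=4,fy=4,interpolation=cv2.INTER_CUBIC);b=cv2.resize(b,None,fx=3.8,fy=3.8,interpolation=cv2.INTER_CUBIC)
cv2.imwrite('pics/a.png',np.clip(a*1.6,0,255).astype(np.uint8));cv2.imwrite('pics/b.png',np.clip(b*1.6,0,255).astype(np.uint8))
```

```text
(no output)
```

View pics/a.png

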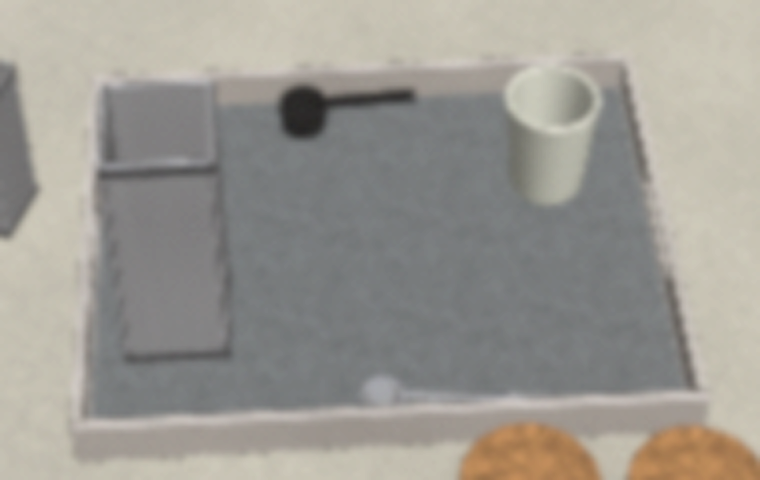

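View pics/b.png

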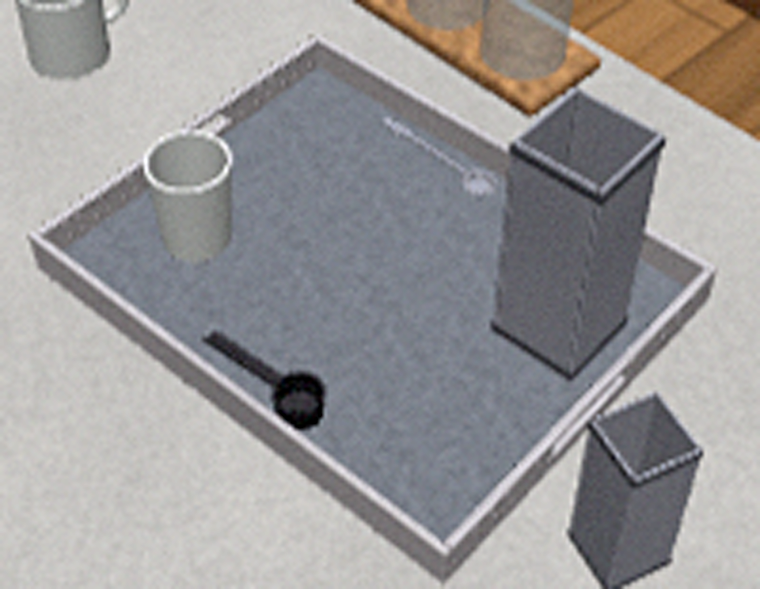

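The crops confirm the middle-sized canister standing on the mat. In the side crop the rim corners are at about (578,92), (663,140), (600,192) and (512,148). Next I'll measure the tray and the canister by casting rays.

```bash
cat > h.py <<'E'
import numpy as np
def ray(c,px,z):
    px=np.atleast_2d(px).astype(float);P=c['pose']
    d=np.c_[(px[:,0]-c['cx'])/c['fx'],(px[:,1]-c['cy'])/c['fy'],np.ones(len(px))]@P[:3,:3].T
    o=P[:3,3];return o+d*((z-o[2])/d[:,2])[:,None]
def cloud(c):
    v,u=np.mgrid[0:400,0:640];Z=c['range_z'];P=c['pose']
    p=np.stack([(u-c['cx'])/c['fx']*Z,(v-c['cy'])/c['fy']*Z,Z],-1)
    return p@P[:3,:3].T+P[:3,3]
E
python3 - <<'E'
from h import *
import cv2
sc=dict(np.load('scene0.npz'));sd=dict(np.load('side0.npz'))
fs=lambda l:np.array(l)/4+[240,180]-.4; fd=lambda l:np.array(l)/3.8+[220,150]-.4
np.set_printoptions(precision=4,suppress=True)
print('rim side',ray(sd,fd([(578,92),(663,140),(600,195),(512,148)]),.23)[:,:2])
print('rim scene',ray(sc,fs([(103,82),(215,80),(217,166),(99,172)]),.23)[:,:2])
print('tray side',ray(sd,fd([(318,38),(716,270),(445,550),(31,238)]),.042)[:,:2])
print('tray scene',ray(sc,fs([(626,62),(706,400),(76,425)]),.042)[:,:2])
print('base side',ray(sd,fd([(492,328),(570,378),(627,322)]),.01)[:,:2])
print('base scene',ray(sc,fs([(126,358),(230,354)]),.01)[:,:2])
for n,c in(('sc',sc),('sd',sd)):
    w=cloud(c);ok=c['range_z']>0
    m=ok&(w[...,2]>.215)&(w[...,2]<.25)&(abs(w[...,0]-.66)<.15)&(w[...,1]>-.3)&(w[...,1]<.1)
    if m.any():
        p=w[m];n_,k=cv2.connectedComponents(m.astype(np.uint8))
        print(n,m.sum(),np.median(p[:,2]),cv2.minAreaRect(p[:,:2].astype(np.float32)),p[:,:2].min(0),p[:,:2].max(0))
    m=ok&(w[...,2]>.036)&(w[...,2]<.047)&(abs(w[...,0]-.7)<.25)&(w[...,1]>-.2)&(w[...,1]<.4)
    p=w[m];print('tray',m.sum(),cv2.minAreaRect(p[:,:2].astype(np.float32)))
E
```

```text
rim side [[ 0.6827 -0.0795]
 [ 0.6873 -0.1557]
 [ 0.6118 -0.1595]
 [ 0.6025 -0.0857]]
rim scene [[ 0.6118 -0.1561]
 [ 0.6085 -0.0776]
 [ 0.6904 -0.0701]
 [ 0.6973 -0.1489]]
tray side [[ 0.7345  0.2715]
 [ 0.7709 -0.1816]
 [ 0.4193 -0.206 ]
 [ 0.3802  0.2447]]
tray scene [[ 0.3912  0.2447]
 [ 0.7389  0.2745]
 [ 0.7697 -0.1756]]
base side [[ 0.6107 -0.0774]
 [ 0.6182 -0.1562]
 [ 0.6968 -0.1516]]
base scene [[ 0.6859 -0.1517]
 [ 0.6806 -0.0734]]
sc 374 0.22624585429631844 ((0.6855573058128357, -0.1935262531042099), (0.1030222550034523, 0.2734863758087158), 23.296262741088867) [ 0.6058 -0.2998] [ 0.7855 -0.073 ]
tray 1224 ((0.6898894906044006, 0.09036849439144135), (0.4786173105239868, 0.5793370008468628), 0.13212715089321136)
sd 392 0.22584086945553528 ((0.6828699111938477, -0.194252610206604), (0.09895457327365875, 0.2699968218803406), 23.29584312438965) [ 0.6057 -0.2992] [ 0.7813 -0.075 ]
tray 894 ((0.6736609935760498, 0.08102571964263916), (0.4498993754386902, 0.5594580173492432), 0.35377779603004456)
```

Findings:
- **Tray:** centre is about (0.578, 0.034), and its +x points along (-0.073, 0.997).
- **Canister:** axis is about (0.650, -0.116), square to the tray. The gap to the -x end wall is about 28 mm.

The tip goes towards world +y. First I'll move to a free spot, to turn the jaws along the tipping direction and test how far the tool can tilt.

Request:
{"fn": "arm_command", "kwargs": {"targets": [{"fingers": 0.25, "slide": [0, 0, -100], "turn": [0, 0, 0]}, {"fingers": 0.25, "slide": [0, 0, -150], "turn": [0, 0, 0]}, {"fingers": 0.25, "slide": [-270, -230, -150], "turn": [0, 0, -0.37]}, {"fingers": 0.25, "slide": [-270, -230, -150], "turn": [0, 0, -0.37]}, {"fingers": 0.25, "slide": [-270, -230, -150], "turn": [0, 0, -0.37]}, {"fingers": 0.25, "slide": [-270, -230, -150], "turn": [0, 0, -0.37]}, {"fingers": 0.25, "slide": [-270, -230, -150], "turn": [0, 0, -0.37]}, {"fingers": 0.25, "slide": [-270, -230, -150], "turn": [0, 0, -0.37]}]}}

```text
time: 0.9
position: [0.3696, 0.4435, 0.3732]
orientation: [[-0.997, -0.08, -0.0], [-0.08, 0.997, -0.0], [0.0, -0.0, -1.0]]
contact_force: [0.4, 0.1, 1.0]
gripper_width: 0.248
```

Run:
```python
from workcell import env
import numpy as np
s=env.read_state();print({k:np.round(v,3).tolist() for k,v in s.items() if k in('time','q','position','orientation','contact_force','gripper_width')})
from h import *
sc=dict(np.load('scene0.npz'))
print(ray(sc,[(377,200),(468,180),(474,222)],.1).round(3), ray(sc,[(316,210),(336,277)],.02).round(3))
```

```text
{'time': 0.9, 'q': [-0.937, 0.287, -0.049, 1.763, 0.016, 1.092, 0.659], 'position': [0.37, 0.443, 0.373], 'orientation': [[-0.997, -0.08, -0.0], [-0.08, 0.997, -0.0], [0.0, -0.0, -1.0]], 'contact_force': [0.357, 0.103, 1.042], 'gripper_width': 0.248}
[[0.475 0.172 0.1  ]
 [0.375 0.478 0.1  ]
 [0.565 0.461 0.1  ]] [[ 0.445 -0.025  0.02 ]
 [ 0.718  0.045  0.02 ]]
```

Request:
{"fn": "arm_command", "kwargs": {"targets": [{"fingers": 0.25, "slide": [-200, -360, -27], "turn": [0, 0, 0]}, {"fingers": 0.25, "slide": [-200, -360, -27], "turn": [0, 0, 0]}, {"fingers": 0.25, "slide": [-200, -360, -27], "turn": [0, 0, 0]}, {"fingers": 0.25, "slide": [-200, -360, -27], "turn": [0, 0, 0]}, {"fingers": 0.25, "slide": [-200, -360, -27], "turn": [0, 0, 0]}, {"fingers": 0.25, "slide": [-200, -360, -27], "turn": [0, 0, 0]}, {"fingers": 0.25, "slide": [-200, -360, -27], "turn": [0, 0, 0]}, {"fingers": 0.25, "slide": [-200, -360, -27], "turn": [0, 0, 0]}]}}

```text
time: 1.7
position: [0.5906, 0.1114, 0.3994]
orientation: [[-0.997, -0.08, -0.0], [-0.08, 0.997, -0.0], [0.0, -0.0, -1.0]]
contact_force: [-0.3, 0.8, 0.1]
gripper_width: 0.25
```

Request:
{"fn": "arm_command", "kwargs": {"targets": [{"fingers": 0.25, "slide": [0, 0, 0], "turn": [0, 0, 0]}]}}

```text
time: 1.8
position: [0.593, 0.1056, 0.3993]
orientation: [[-0.998, -0.07, 0.002], [-0.07, 0.998, -0.003], [-0.001, -0.004, -1.0]]
contact_force: [0.3, 0.2, 0.8]
gripper_width: 0.251
```

```bash
cat > st.py <<'E'
from workcell import env
import numpy as np
s=env.read_state();print({k:np.round(v,3).tolist() for k,v in s.items() if k in('time','q','position','orientation','contact_force','gripper_width')})
E
python3 st.py
```

```text
{'time': 1.8, 'q': [-0.37, 0.303, 0.133, 1.68, -0.039, 1.16, 1.414], 'position': [0.593, 0.106, 0.399], 'orientation': [[-0.998, -0.07, 0.002], [-0.07, 0.998, -0.003], [-0.001, -0.004, -1.0]], 'contact_force': [0.347, 0.17, 0.822], 'gripper_width': 0.251}
```

Request:
{"fn": "arm_command", "kwargs": {"targets": [{"fingers": 0.25, "slide": [0, 0, 0], "turn": [1.05, 0, 0]}, {"fingers": 0.25, "slide": [0, 0, 0], "turn": [1.05, 0, 0]}, {"fingers": 0.25, "slide": [0, 0, 0], "turn": [1.05, 0, 0]}, {"fingers": 0.25, "slide": [0, 0, 0], "turn": [1.05, 0, 0]}, {"fingers": 0.25, "slide": [0, 0, 0], "turn": [1.05, 0, 0]}, {"fingers": 0.25, "slide": [0, 0, 0], "turn": [1.05, 0, 0]}, {"fingers": 0.25, "slide": [0, 0, 0], "turn": [1.05, 0, 0]}, {"fingers": 0.25, "slide": [0, 0, 0], "turn": [1.05, 0, 0]}]}}

```text
time: 2.6
position: [0.5889, 0.1176, 0.395]
orientation: [[-0.996, -0.049, 0.072], [-0.087, 0.491, -0.867], [0.007, -0.87, -0.493]]
contact_force: [0.2, -0.1, -1.3]
gripper_width: 0.251
```

```bash
python3 st.py
```

```text
{'time': 2.6, 'q': [-0.878, 0.575, 0.286, 1.694, 0.715, 1.549, 0.801], 'position': [0.589, 0.118, 0.395], 'orientation': [[-0.996, -0.049, 0.072], [-0.087, 0.491, -0.867], [0.007, -0.87, -0.493]], 'contact_force': [0.231, -0.089, -1.316], 'gripper_width': 0.251}
```

The 60° tilt is reachable. Next I'll check that it's also reachable low down, where the mouth will end up. That area is empty now.

Request:
{"fn": "arm_command", "kwargs": {"targets": [{"fingers": 0.25, "slide": [-45, 254, 152], "turn": [0, 0, 0]}, {"fingers": 0.25, "slide": [-45, 254, 152], "turn": [0, 0, 0]}, {"fingers": 0.25, "slide": [-45, 254, 152], "turn": [0, 0, 0]}, {"fingers": 0.25, "slide": [-45, 254, 152], "turn": [0, 0, 0]}, {"fingers": 0.25, "slide": [-45, 254, 152], "turn": [0, 0, 0]}, {"fingers": 0.25, "slide": [-45, 254, 152], "turn": [0, 0, 0]}, {"fingers": 0.25, "slide": [-45, 254, 152], "turn": [0, 0, 0]}, {"fingers": 0.25, "slide": [-45, 254, 152], "turn": [0, 0, 0]}]}}

```text
time: 3.4
position: [0.6356, 0.1106, 0.1045]
orientation: [[-0.997, -0.039, 0.068], [-0.078, 0.497, -0.864], [-0.0, -0.867, -0.498]]
contact_force: [0.8, 0.8, 0.7]
gripper_width: 0.251
```

```bash
python3 st.py
python3 - <<'E'
from workcell import viewer
import cv2
for n in("scene","side"):
    c=viewer.read_camera(n);cv2.imwrite(f'pics/{n}1.png',c["frame"][:,:,::-1])
E
```

```text
{'time': 3.4, 'q': [-0.798, 0.968, 0.253, 1.734, 0.714, 1.196, 0.528], 'position': [0.636, 0.111, 0.105], 'orientation': [[-0.997, -0.039, 0.068], [-0.078, 0.497, -0.864], [-0.0, -0.867, -0.498]], 'contact_force': [0.762, 0.821, 0.697], 'gripper_width': 0.251}
```

View pics/scene1.png

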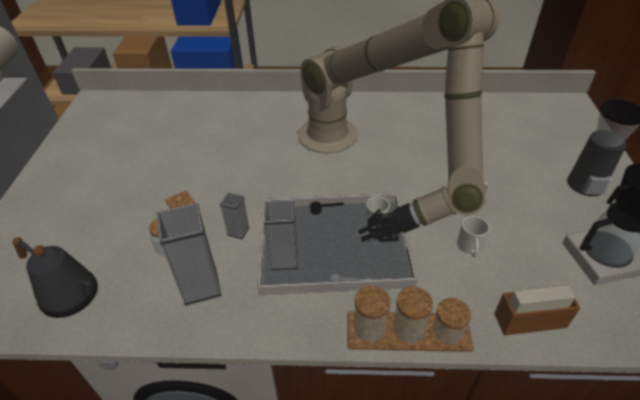

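View pics/side1.png

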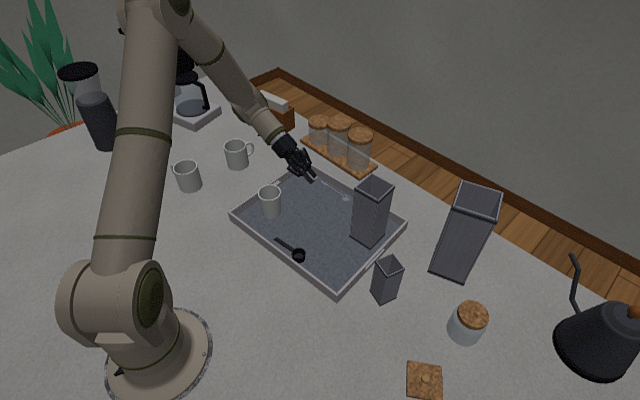

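Reachable, with clearance over the mugs: the scene view shows the wrist elbow at px (467,192), well above mug_b at (474,233). Now up, back to vertical, and over the canister.

Request:
{"fn": "arm_command", "kwargs": {"targets": [{"fingers": 0.25, "slide": [0, -43, -25], "turn": [0, 0, 0]}, {"fingers": 0.25, "slide": [0, -87, -50], "turn": [-0.15, 0, 0]}, {"fingers": 0.25, "slide": [0, -260, -149], "turn": [-1.05, 0, 0]}, {"fingers": 0.25, "slide": [0, -260, -149], "turn": [-1.05, 0, 0]}, {"fingers": 0.25, "slide": [0, -260, -149], "turn": [-1.05, 0, 0]}, {"fingers": 0.25, "slide": [0, -260, -149], "turn": [-1.05, 0, 0]}, {"fingers": 0.25, "slide": [0, -260, -149], "turn": [-1.05, 0, 0]}, {"fingers": 0.25, "slide": [0, -260, -149], "turn": [-1.05, 0, 0]}]}}

```text
time: 4.3
position: [0.6352, 0.1111, 0.4112]
orientation: [[-0.997, -0.08, 0.012], [-0.08, 0.997, 0.009], [-0.013, 0.008, -1.0]]
contact_force: [-0.7, -0.2, -1.5]
gripper_width: 0.25
```

Request:
{"fn": "arm_command", "kwargs": {"targets": [{"fingers": 0.25, "slide": [0, 0, 0], "turn": [0, 0, 0]}]}}

```text
time: 4.4
position: [0.6354, 0.104, 0.409]
orientation: [[-0.998, -0.07, 0.009], [-0.07, 0.998, 0.003], [-0.009, 0.003, -1.0]]
contact_force: [-0.4, -0.8, -0.5]
gripper_width: 0.251
```

Request:
{"fn": "arm_command", "kwargs": {"targets": [{"fingers": 0.25, "slide": [0, -220, 9], "turn": [0, 0, 0]}, {"fingers": 0.25, "slide": [0, -220, 9], "turn": [0, 0, 0]}, {"fingers": 0.25, "slide": [0, -220, 9], "turn": [0, 0, 0]}, {"fingers": 0.25, "slide": [0, -220, 9], "turn": [0, 0, 0]}, {"fingers": 0.25, "slide": [0, -220, 9], "turn": [0, 0, 0]}, {"fingers": 0.25, "slide": [0, -220, 9], "turn": [0, 0, 0]}, {"fingers": 0.25, "slide": [0, -220, 9], "turn": [0, 0, 0]}]}}

```text
time: 5.1
position: [0.6523, -0.1073, 0.3961]
orientation: [[-0.997, -0.081, 0.002], [-0.081, 0.997, -0.001], [-0.002, -0.001, -1.0]]
contact_force: [-0.2, 1.0, -0.1]
gripper_width: 0.249
```

```bash
python3 st.py
python3 - <<'E'
from workcell import viewer,env
import cv2,numpy as np
s=env.read_state()
c=viewer.read_camera("wrist");cv2.imwrite('pics/w2.png',c["frame"][:,:,::-1]);np.savez('w2.npz',p=s['position'],R=s['orientation'],**c)
print(c['fx'],c['cx'],c['cy'],c['tool_from_camera'].round(3))
c=viewer.read_camera("side");cv2.imwrite('pics/sd2.png',cv2.resize(c["frame"][60:300,250:450,::-1],None,fx=3,fy=2.5))
E
```

```text
{'time': 5.1, 'q': [0.038, 0.389, 0.057, 1.553, -0.023, 1.198, 1.751], 'position': [0.652, -0.107, 0.396], 'orientation': [[-0.997, -0.081, 0.002], [-0.081, 0.997, -0.001], [-0.002, -0.001, -1.0]], 'contact_force': [-0.178, 1.038, -0.088], 'gripper_width': 0.249}
309.70691628693146 318.2636449979657 201.00656618612857 [[-0.    -0.948 -0.318  0.081]
 [ 1.    -0.     0.     0.   ]
 [-0.    -0.318  0.948 -0.142]
 [ 0.     0.     0.     1.   ]]
```

View pics/w2.png

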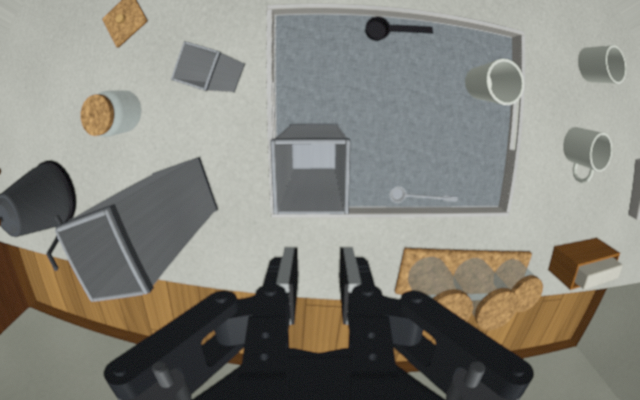

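View pics/sd2.png

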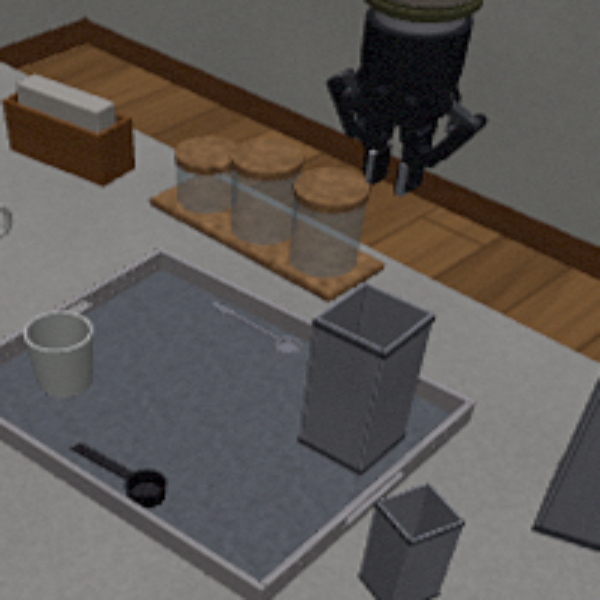

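The wrist view shows the canister rim with corners at (273,141), (348,140), (349,213) and (273,213). The fingers are about 50 mm over their backs. I'll refine the mouth centre.

```bash
cat >> h.py <<'E'
def wray(px,p,R,c,z):
    px=np.atleast_2d(px).astype(float);T=c['tool_from_camera']
    a=(px-[c['cx'],c['cy']]);r=np.hypot(*a.T);th=r/c['fx'];u=a/r[:,None]
    d=np.c_[u*np.sin(th)[:,None],np.cos(th)]@T[:3,:3].T@R.T
    o=p+R@T[:3,3];return o+d*((z-o[2])/d[:,2])[:,None]
E
python3 - <<'E'
from h import *
np.set_printoptions(precision=4,suppress=True)
c=dict(np.load('w2.npz'));p,R=c['p'],c['R']
q=wray([(273,141),(348,140),(349,213),(273,213)],p,R,c,.23);print(q,q.mean(0))
t=wray([(273,10),(521,36),(508,211),(273,213)],p,R,c,.042);print(t)
# finger tip back faces relative to tcp: outer edges at rows~ tip
E
```

```text
[[ 0.615  -0.156   0.23  ]
 [ 0.6082 -0.0811  0.23  ]
 [ 0.6855 -0.0718  0.23  ]
 [ 0.6921 -0.1529  0.23  ]] [ 0.6502 -0.1154  0.23  ]
[[ 0.4264 -0.1973  0.042 ]
 [ 0.3931  0.2411  0.042 ]
 [ 0.7287  0.2724  0.042 ]
 [ 0.766  -0.1767  0.042 ]]
```

Request:
{"fn": "arm_command", "kwargs": {"targets": [{"fingers": 0.25, "slide": [0, 0, 50], "turn": [0, 0, 0]}, {"fingers": 0.25, "slide": [0, 0, 100], "turn": [0, 0, 0]}, {"fingers": 0.25, "slide": [0, 0, 135], "turn": [0, 0, 0]}, {"fingers": 0.25, "slide": [0, 0, 135], "turn": [0, 0, 0]}, {"fingers": 0.25, "slide": [0, 0, 135], "turn": [0, 0, 0]}]}}

```text
time: 5.7
position: [0.6535, -0.1067, 0.2601]
orientation: [[-0.997, -0.082, 0.0], [-0.082, 0.997, 0.0], [-0.0, 0.0, -1.0]]
contact_force: [0.1, -0.3, 1.0]
gripper_width: 0.25
```

```bash
python3 st.py
python3 - <<'E'
from workcell import viewer,env
import cv2,numpy as np
s=env.read_state()
c=viewer.read_camera("wrist");cv2.imwrite('pics/w3.png',c["frame"][:,:,::-1]);np.savez('w3.npz',p=s['position'],R=s['orientation'],**c)
E
```

```text
{'time': 5.7, 'q': [0.047, 0.494, 0.045, 1.726, -0.027, 0.922, 1.755], 'position': [0.653, -0.107, 0.26], 'orientation': [[-0.997, -0.082, 0.0], [-0.082, 0.997, 0.0], [-0.0, 0.0, -1.0]], 'contact_force': [0.087, -0.333, 1.026], 'gripper_width': 0.25}
```

View pics/w3.png

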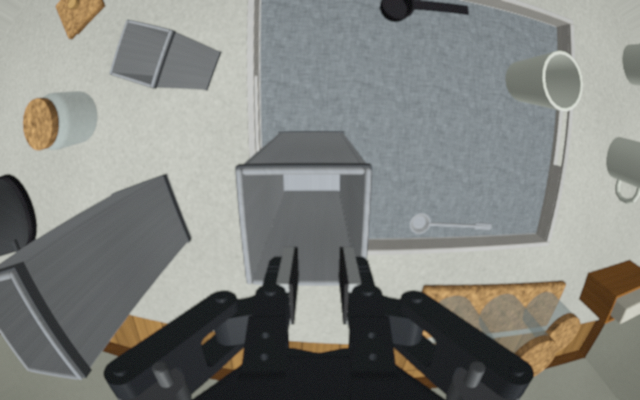

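The fingers sit about 9 mm towards +y of the mouth centre (the mouth spans px 244–365, fingers at 319). I'll correct that and enter 40 mm.

Request:
{"fn": "arm_command", "kwargs": {"targets": [{"fingers": 0.25, "slide": [4, -9, 0], "turn": [0, 0, 0]}, {"fingers": 0.25, "slide": [4, -9, 0], "turn": [0, 0, 0]}, {"fingers": 0.25, "slide": [4, -9, 20], "turn": [0, 0, 0]}, {"fingers": 0.25, "slide": [4, -9, 40], "turn": [0, 0, 0]}, {"fingers": 0.25, "slide": [4, -9, 60], "turn": [0, 0, 0]}, {"fingers": 0.25, "slide": [4, -9, 70], "turn": [0, 0, 0]}, {"fingers": 0.25, "slide": [4, -9, 70], "turn": [0, 0, 0]}]}}

```text
time: 6.45
position: [0.6493, -0.1175, 0.1885]
orientation: [[-0.997, -0.08, -0.001], [-0.08, 0.997, 0.0], [0.001, 0.0, -1.0]]
contact_force: [-0.6, -0.4, -1.0]
gripper_width: 0.252
```

```bash
python3 st.py
python3 - <<'E'
from workcell import viewer,env
import cv2,numpy as np
c=viewer.read_camera("wrist");cv2.imwrite('pics/w4.png',c["frame"][:,:,::-1])
E
```

```text
{'time': 6.45, 'q': [0.068, 0.566, 0.039, 1.798, -0.029, 0.78, 1.772], 'position': [0.649, -0.117, 0.189], 'orientation': [[-0.997, -0.08, -0.001], [-0.08, 0.997, 0.0], [0.001, 0.0, -1.0]], 'contact_force': [-0.564, -0.361, -0.995], 'gripper_width': 0.252}
```

View pics/w4.png

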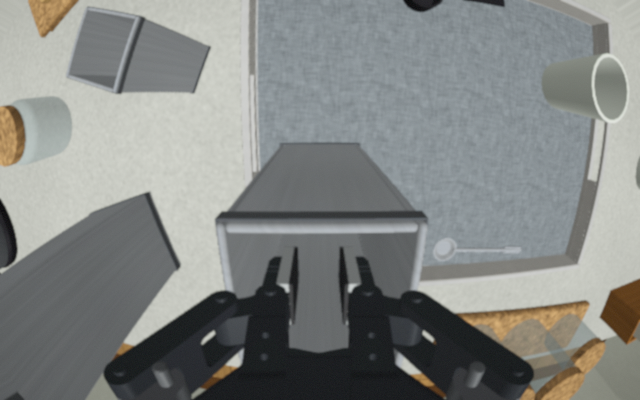

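The fingers are centred in the mouth with no contact. I'll compute the rigid rotation of the tool about the bottom +x edge, expressed in tool axes (it's the same for each call).

Run:
```python
import numpy as np
y,z=41,179
for d in np.arange(1,9)*.04:
    c,s=np.cos(d),np.sin(d);print(round(d,2),round(y*(1-c)+z*s,1),round(z*(1-c)-y*s,1))
```

```text
0.04 7.2 -1.5
0.08 14.4 -2.7
0.12 21.7 -3.6
0.16 29.0 -4.2
0.2 36.4 -4.6
0.24 43.7 -4.6
0.28 51.1 -4.4
0.32 58.4 -3.8
```

Request:
{"fn": "arm_command", "kwargs": {"targets": [{"fingers": 0.25, "slide": [0, 7, -1.5], "turn": [0.04, 0, 0]}, {"fingers": 0.25, "slide": [0, 14.5, -2.5], "turn": [0.08, 0, 0]}, {"fingers": 0.25, "slide": [0, 21.5, -3.5], "turn": [0.12, 0, 0]}, {"fingers": 0.25, "slide": [0, 29, -4], "turn": [0.16, 0, 0]}, {"fingers": 0.25, "slide": [0, 36.5, -4.5], "turn": [0.2, 0, 0]}, {"fingers": 0.25, "slide": [0, 43.5, -4.5], "turn": [0.24, 0, 0]}]}}

```text
time: 7.1
position: [0.6472, -0.0737, 0.1956]
orientation: [[-0.997, -0.077, 0.022], [-0.08, 0.968, -0.238], [-0.003, -0.239, -0.971]]
contact_force: [-0.9, 0.7, 1.3]
gripper_width: 0.25
```

```bash
python3 st.py
python3 - <<'E'
from workcell import viewer,env
import cv2,numpy as np
for n in("side","wrist"):
    c=viewer.read_camera(n);f=c["frame"][:,:,::-1]
    cv2.imwrite(f'pics/{n}5.png',f if n=="wrist" else cv2.resize(f[110:310,220:460],None,fx=2.8,fy=2.8))
E
```

```text
{'time': 7.1, 'q': [-0.244, 0.555, 0.224, 1.856, 0.184, 0.741, 1.462], 'position': [0.647, -0.074, 0.196], 'orientation': [[-0.997, -0.077, 0.022], [-0.08, 0.968, -0.238], [-0.003, -0.239, -0.971]], 'contact_force': [-0.883, 0.736, 1.267], 'gripper_width': 0.25}
```

View pics/side5.png

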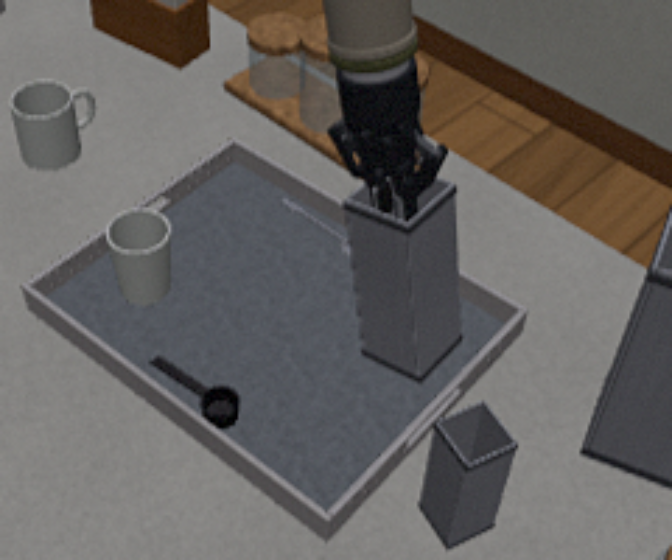

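View pics/wrist5.png

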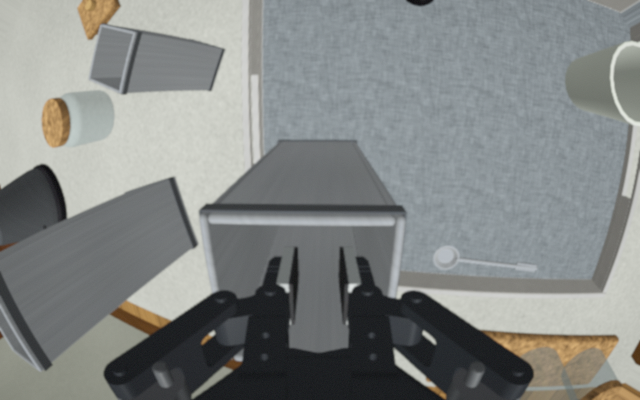

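The canister is tipping about its left bottom edge as planned, lagging the tool slightly: in the wrist view the +y finger is closest to the rim wall at px (395,250). I'll go slower through the balance point.

Request:
{"fn": "arm_command", "kwargs": {"targets": [{"fingers": 0.25, "slide": [0, 5.5, -1], "turn": [0.03, 0, 0]}, {"fingers": 0.25, "slide": [0, 11, -2], "turn": [0.06, 0, 0]}, {"fingers": 0.25, "slide": [0, 16.5, -3], "turn": [0.09, 0, 0]}, {"fingers": 0.25, "slide": [0, 21.5, -3.5], "turn": [0.12, 0, 0]}, {"fingers": 0.25, "slide": [0, 27, -4], "turn": [0.15, 0, 0]}, {"fingers": 0.25, "slide": [0, 32.5, -4.5], "turn": [0.18, 0, 0]}, {"fingers": 0.25, "slide": [0, 38, -4.5], "turn": [0.21, 0, 0]}, {"fingers": 0.25, "slide": [0, 43.5, -4.5], "turn": [0.24, 0, 0]}]}}

```text
time: 8.0
position: [0.6439, -0.0309, 0.1891]
orientation: [[-0.997, -0.069, 0.039], [-0.079, 0.885, -0.46], [-0.003, -0.461, -0.887]]
contact_force: [-0.0, 1.8, 4.9]
gripper_width: 0.25
```

```bash
cat > pic.py <<'E'
import sys
from workcell import viewer,env
import cv2,numpy as np
k=sys.argv[1]
for n in sys.argv[2:]:
    c=viewer.read_camera(n);f=c["frame"][:,:,::-1];np.savez(f'{n}{k}.npz',**c)
    cv2.imwrite(f'pics/{n}{k}.png',f if n=="wrist" else cv2.resize(f[110:310,220:460] if n=="side" else f[160:310,230:500],None,fx=2.8,fy=2.8))
E
python3 st.py;python3 pic.py 6 side wrist
```

```text
{'time': 8.0, 'q': [-0.531, 0.621, 0.396, 1.884, 0.365, 0.764, 1.176], 'position': [0.644, -0.031, 0.189], 'orientation': [[-0.997, -0.069, 0.039], [-0.079, 0.885, -0.46], [-0.003, -0.461, -0.887]], 'contact_force': [-0.037, 1.842, 4.885], 'gripper_width': 0.25}
```

View pics/side6.png

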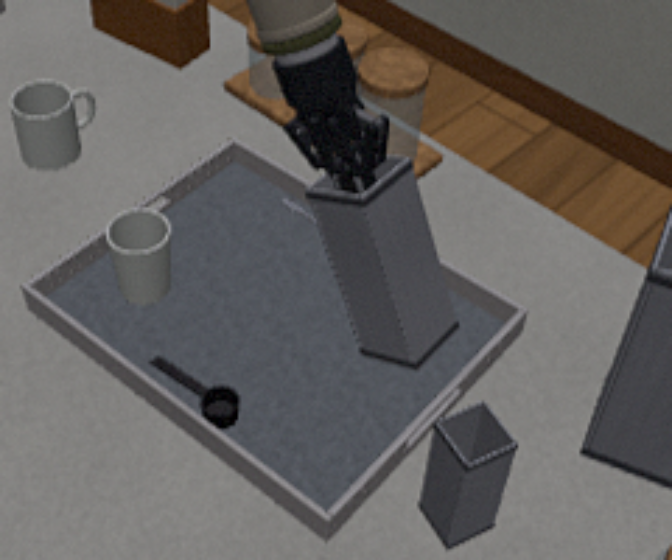

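View pics/wrist6.png

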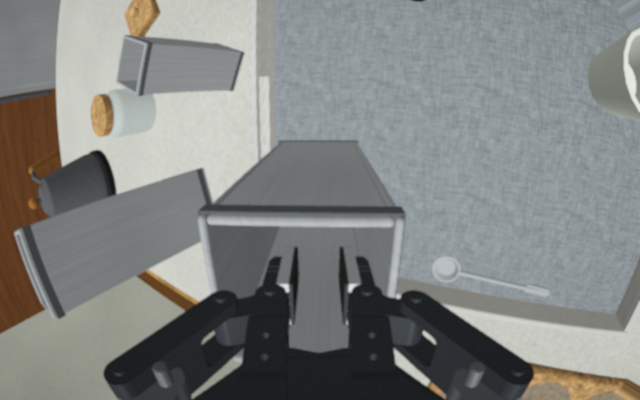

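Holding steady at a tilt of about 0.45 rad, with small contact forces (about 5 N). Continuing.

Request:
{"fn": "arm_command", "kwargs": {"targets": [{"fingers": 0.25, "slide": [0, 5.5, -1], "turn": [0.03, 0, 0]}, {"fingers": 0.25, "slide": [0, 11, -2], "turn": [0.06, 0, 0]}, {"fingers": 0.25, "slide": [0, 16.5, -3], "turn": [0.09, 0, 0]}, {"fingers": 0.25, "slide": [0, 21.5, -3.5], "turn": [0.12, 0, 0]}, {"fingers": 0.25, "slide": [0, 27, -4], "turn": [0.15, 0, 0]}, {"fingers": 0.25, "slide": [0, 32.5, -4.5], "turn": [0.18, 0, 0]}, {"fingers": 0.25, "slide": [0, 38, -4.5], "turn": [0.21, 0, 0]}, {"fingers": 0.25, "slide": [0, 43.5, -4.5], "turn": [0.24, 0, 0]}]}}

```text
time: 8.9
position: [0.6408, 0.0103, 0.1725]
orientation: [[-0.997, -0.059, 0.054], [-0.08, 0.751, -0.656], [-0.002, -0.658, -0.753]]
contact_force: [-0.7, 6.2, 7.3]
gripper_width: 0.253
```

```bash
python3 st.py;python3 pic.py 7 side wrist
```

```text
{'time': 8.9, 'q': [-0.753, 0.75, 0.52, 1.878, 0.479, 0.833, 0.957], 'position': [0.641, 0.01, 0.173], 'orientation': [[-0.997, -0.059, 0.054], [-0.08, 0.751, -0.656], [-0.002, -0.658, -0.753]], 'contact_force': [-0.701, 6.227, 7.28], 'gripper_width': 0.253}
```

View pics/side7.png

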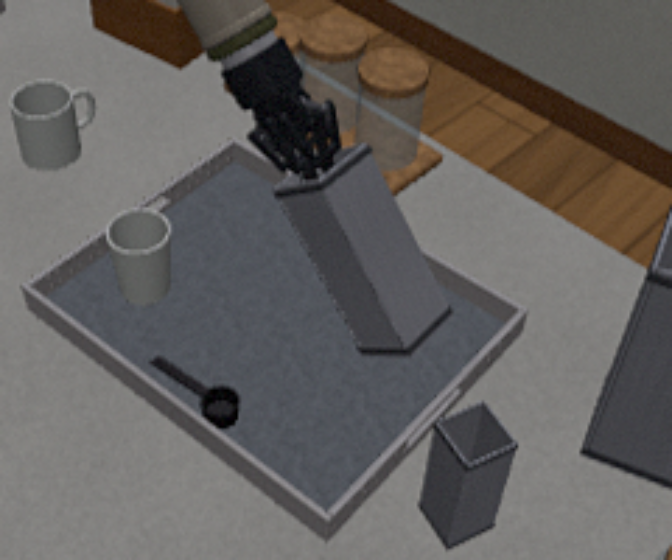

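View pics/wrist7.png

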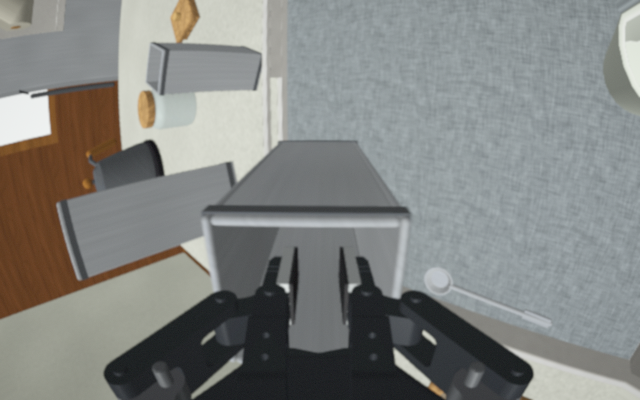

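The force on the tool is along its own axis (about 9.6 N, pushing outward), so a knuckle bears on the rim. I'll back out by 9 mm slowly before continuing.

Request:
{"fn": "arm_command", "kwargs": {"targets": [{"fingers": 0.25, "slide": [0, 0, -2], "turn": [0, 0, 0]}, {"fingers": 0.25, "slide": [0, 0, -4], "turn": [0, 0, 0]}, {"fingers": 0.25, "slide": [0, 0, -6], "turn": [0, 0, 0]}, {"fingers": 0.25, "slide": [0, 0, -8], "turn": [0, 0, 0]}, {"fingers": 0.25, "slide": [0, 0, -9], "turn": [0, 0, 0]}]}}

```text
time: 9.5
position: [0.639, 0.0155, 0.1785]
orientation: [[-0.997, -0.06, 0.053], [-0.08, 0.75, -0.657], [-0.0, -0.659, -0.752]]
contact_force: [0.5, 0.4, -0.7]
gripper_width: 0.249
```

```bash
python3 st.py;python3 pic.py 8 side wrist
```

```text
{'time': 9.5, 'q': [-0.761, 0.743, 0.519, 1.873, 0.475, 0.851, 0.959], 'position': [0.639, 0.016, 0.179], 'orientation': [[-0.997, -0.06, 0.053], [-0.08, 0.75, -0.657], [-0.0, -0.659, -0.752]], 'contact_force': [0.54, 0.351, -0.698], 'gripper_width': 0.249}
```

View pics/wrist8.png

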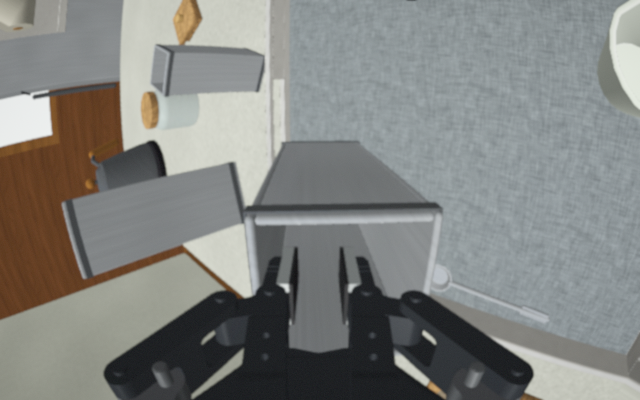

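View pics/side8.png

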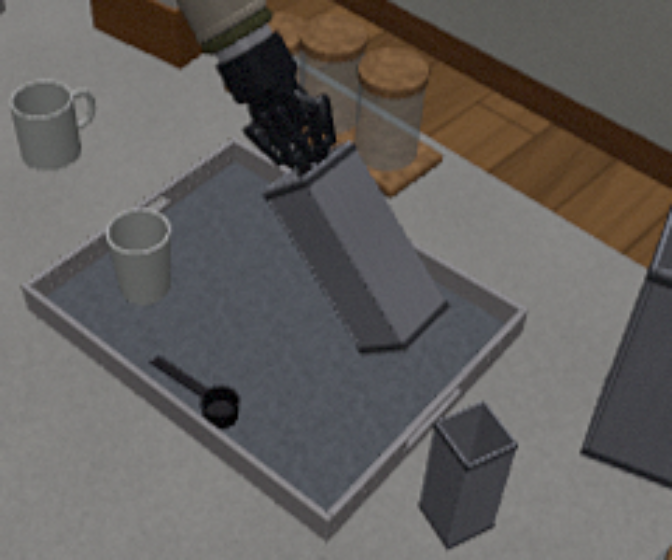

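Held from the upper finger now, and the axial force is gone. Continuing the rotation with updated radii.

Run:
```python
import numpy as np
y,z=50,186
for d in np.arange(1,9)*.04:
    c,s=np.cos(d),np.sin(d);print(round(d,2),round(y*(1-c)+z*s,1),round(z*(1-c)-y*s,1))
```

```text
0.04 7.5 -1.9
0.08 15.0 -3.4
0.12 22.6 -4.6
0.16 30.3 -5.6
0.2 37.9 -6.2
0.24 45.6 -6.6
0.28 53.3 -6.6
0.32 61.0 -6.3
```

Request:
{"fn": "arm_command", "kwargs": {"targets": [{"fingers": 0.25, "slide": [0, 7.5, -2], "turn": [0.04, 0, 0]}, {"fingers": 0.25, "slide": [0, 15, -3.5], "turn": [0.08, 0, 0]}, {"fingers": 0.25, "slide": [0, 22.5, -4.5], "turn": [0.12, 0, 0]}, {"fingers": 0.25, "slide": [0, 30, -5.5], "turn": [0.16, 0, 0]}, {"fingers": 0.25, "slide": [0, 38, -6], "turn": [0.2, 0, 0]}, {"fingers": 0.25, "slide": [0, 45.5, -6.5], "turn": [0.24, 0, 0]}, {"fingers": 0.25, "slide": [0, 53.5, -6.5], "turn": [0.28, 0, 0]}, {"fingers": 0.25, "slide": [0, 61, -6.5], "turn": [0.32, 0, 0]}]}}

```text
time: 10.4
position: [0.6348, 0.0668, 0.142]
orientation: [[-0.997, -0.041, 0.07], [-0.081, 0.501, -0.861], [0.0, -0.864, -0.503]]
contact_force: [0.4, -0.4, -2.4]
gripper_width: 0.25
```

```bash
python3 st.py;python3 pic.py 9 side wrist
```

```text
{'time': 10.4, 'q': [-0.952, 0.978, 0.607, 1.81, 0.538, 0.997, 0.77], 'position': [0.635, 0.067, 0.142], 'orientation': [[-0.997, -0.041, 0.07], [-0.081, 0.501, -0.861], [0.0, -0.864, -0.503]], 'contact_force': [0.364, -0.403, -2.373], 'gripper_width': 0.25}
```

View pics/wrist9.png

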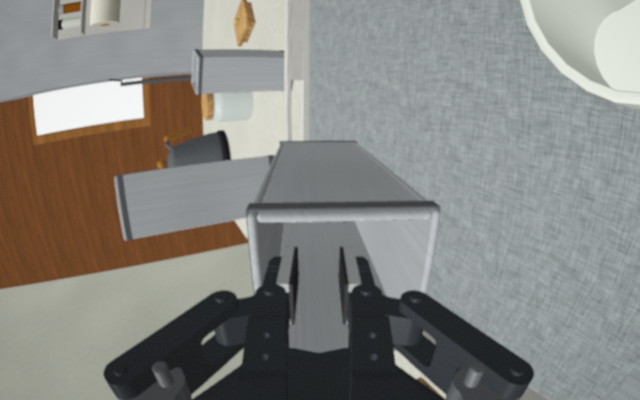

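View pics/side9.png

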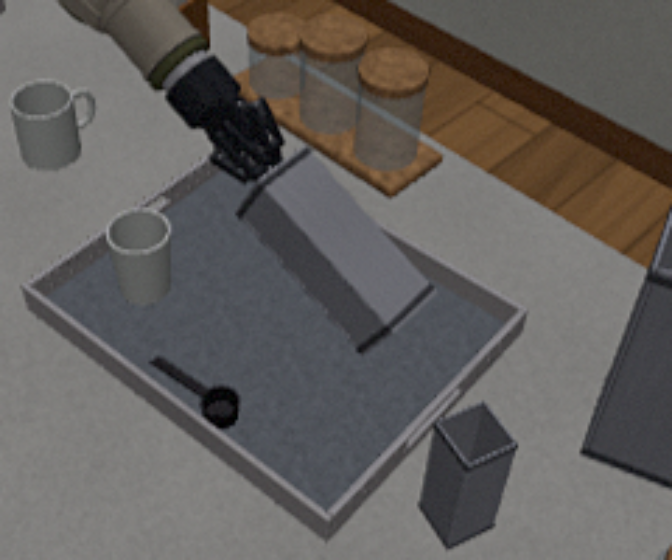

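About 1.05 rad now. I'll keep the tool's tilt (to clear the tray and tumbler) and lower along tool +y while the rim rides on the upper finger, drawing the fingers together gradually.

Request:
{"fn": "arm_command", "kwargs": {"targets": [{"fingers": 0.22, "slide": [0, 6.5, -0.5], "turn": [0, 0, 0]}, {"fingers": 0.2, "slide": [0, 13, -1], "turn": [0, 0, 0]}, {"fingers": 0.17, "slide": [0, 19.5, -1.5], "turn": [0, 0, 0]}, {"fingers": 0.15, "slide": [0, 26, -2], "turn": [0, 0, 0]}, {"fingers": 0.12, "slide": [0, 32.5, -2.5], "turn": [0, 0, 0]}, {"fingers": 0.1, "slide": [0, 39, -3], "turn": [0, 0, 0]}, {"fingers": 0.07, "slide": [0, 45.5, -3], "turn": [0, 0, 0]}, {"fingers": 0.05, "slide": [0, 52, -3.5], "turn": [0, 0, 0]}]}}

```text
time: 11.3
position: [0.6325, 0.0951, 0.0993]
orientation: [[-0.997, -0.041, 0.069], [-0.08, 0.505, -0.86], [0.0, -0.862, -0.506]]
contact_force: [-0.0, 0.5, -1.8]
gripper_width: 0.054
```

```bash
python3 st.py;python3 pic.py 10 side wrist
```

```text
{'time': 11.3, 'q': [-0.966, 1.04, 0.577, 1.778, 0.501, 0.997, 0.736], 'position': [0.633, 0.095, 0.099], 'orientation': [[-0.997, -0.041, 0.069], [-0.08, 0.505, -0.86], [0.0, -0.862, -0.506]], 'contact_force': [-0.004, 0.456, -1.808], 'gripper_width': 0.054}
```

View pics/wrist10.png

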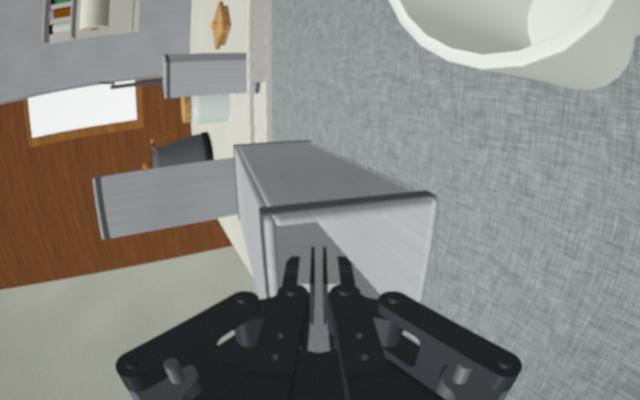

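View pics/side10.png

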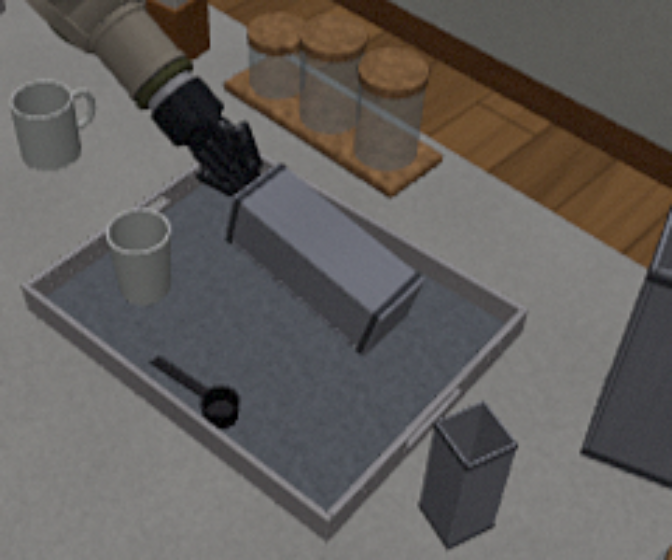

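Request:
{"fn": "arm_command", "kwargs": {"targets": [{"fingers": 0.04, "slide": [0, 6.5, -0.5], "turn": [0, 0, 0]}, {"fingers": 0.03, "slide": [0, 13, -1], "turn": [0, 0, 0]}, {"fingers": 0.02, "slide": [0, 19.5, -1.5], "turn": [0, 0, 0]}, {"fingers": 0.01, "slide": [0, 26, -2], "turn": [0, 0, 0]}, {"fingers": 0.0, "slide": [0, 32, -2.5], "turn": [0, 0, 0]}, {"fingers": 0.0, "slide": [0, 37, -3], "turn": [0, 0, 0]}, {"fingers": 0.0, "slide": [0, 42, -3], "turn": [0, 0, 0]}, {"fingers": 0.0, "slide": [0, 47, -3.5], "turn": [0, 0, 0]}]}}

```text
time: 12.2
position: [0.6305, 0.1218, 0.0608]
orientation: [[-0.997, -0.04, 0.069], [-0.08, 0.504, -0.86], [-0.0, -0.862, -0.506]]
contact_force: [0.1, 0.1, -2.0]
gripper_width: 0.001
```

```bash
python3 st.py;python3 pic.py 11 side wrist
```

```text
{'time': 12.2, 'q': [-0.98, 1.098, 0.551, 1.739, 0.469, 1.005, 0.708], 'position': [0.63, 0.122, 0.061], 'orientation': [[-0.997, -0.04, 0.069], [-0.08, 0.504, -0.86], [-0.0, -0.862, -0.506]], 'contact_force': [0.054, 0.093, -2.037], 'gripper_width': 0.001}
```

View pics/wrist11.png

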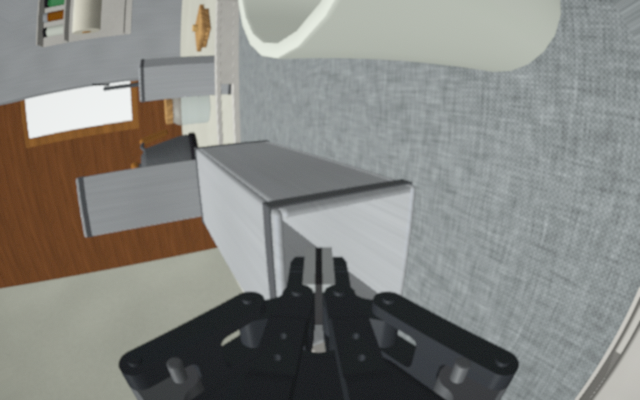

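View pics/side11.png

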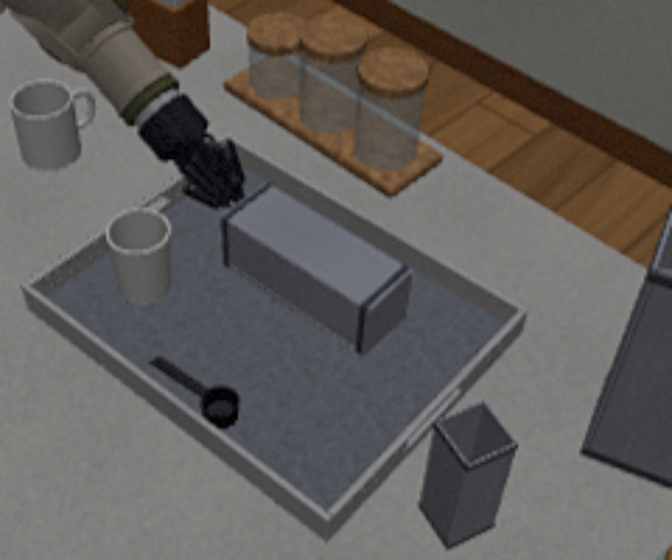

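Nearly level, with 2 N still carried. I'll lower straight down in small steps until it's released.

Request:
{"fn": "arm_command", "kwargs": {"targets": [{"fingers": 0.0, "slide": [0, 2.5, 1], "turn": [0, 0, 0]}, {"fingers": 0.0, "slide": [0, 5, 2], "turn": [0, 0, 0]}, {"fingers": 0.0, "slide": [0, 7.5, 3], "turn": [0, 0, 0]}, {"fingers": 0.0, "slide": [0, 10, 4], "turn": [0, 0, 0]}, {"fingers": 0.0, "slide": [0, 12, 5], "turn": [0, 0, 0]}]}}

```text
time: 12.8
position: [0.6303, 0.1234, 0.048]
orientation: [[-0.997, -0.04, 0.069], [-0.08, 0.504, -0.86], [-0.0, -0.862, -0.506]]
contact_force: [0.3, -0.5, -0.1]
gripper_width: -0.002
```

```bash
python3 st.py;python3 pic.py 12 side wrist
```

```text
{'time': 12.8, 'q': [-0.98, 1.116, 0.546, 1.734, 0.465, 0.997, 0.699], 'position': [0.63, 0.123, 0.048], 'orientation': [[-0.997, -0.04, 0.069], [-0.08, 0.504, -0.86], [-0.0, -0.862, -0.506]], 'contact_force': [0.317, -0.549, -0.113], 'gripper_width': -0.002}
```

View pics/wrist12.png

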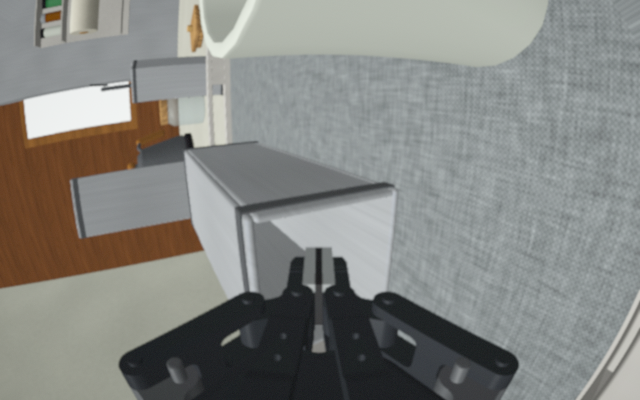

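View pics/side12.png

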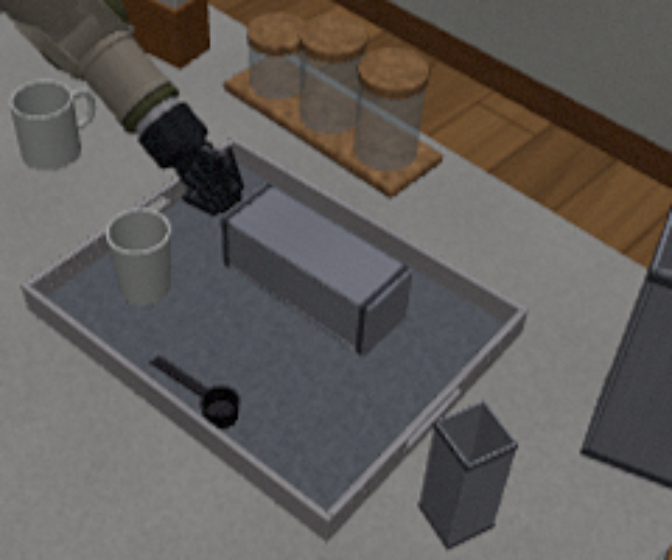

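It's lying flat and the force on the tool is near zero. Now I'll withdraw out of the mouth, then go up.

Request:
{"fn": "arm_command", "kwargs": {"targets": [{"fingers": 0.0, "slide": [0, 5, -17], "turn": [0, 0, 0]}, {"fingers": 0.0, "slide": [0, 11, -34], "turn": [0, 0, 0]}, {"fingers": 0.0, "slide": [0, 11, -36], "turn": [0, 0, 0]}, {"fingers": 0.0, "slide": [0, -32, -61], "turn": [0, 0, 0]}, {"fingers": 0.0, "slide": [0, -75, -86], "turn": [0, 0, 0]}, {"fingers": 0.0, "slide": [0, -118, -112], "turn": [0, 0, 0]}, {"fingers": 0.0, "slide": [0, -118, -112], "turn": [0, 0, 0]}]}}

```text
time: 13.6
position: [0.6296, 0.1587, 0.2134]
orientation: [[-0.997, -0.033, 0.072], [-0.078, 0.507, -0.858], [-0.008, -0.861, -0.508]]
contact_force: [0.6, -0.6, -1.0]
gripper_width: -0.003
```

```bash
python3 st.py;python3 pic.py 13 side scene
```

```text
{'time': 13.6, 'q': [-1.034, 0.903, 0.59, 1.68, 0.482, 1.222, 0.827], 'position': [0.63, 0.159, 0.213], 'orientation': [[-0.997, -0.033, 0.072], [-0.078, 0.507, -0.858], [-0.008, -0.861, -0.508]], 'contact_force': [0.617, -0.633, -1.04], 'gripper_width': -0.003}
```

View pics/side13.png

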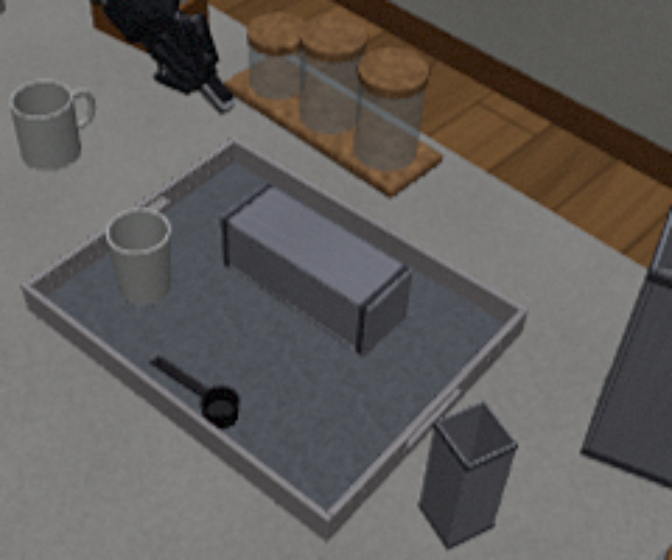

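View pics/scene13.png

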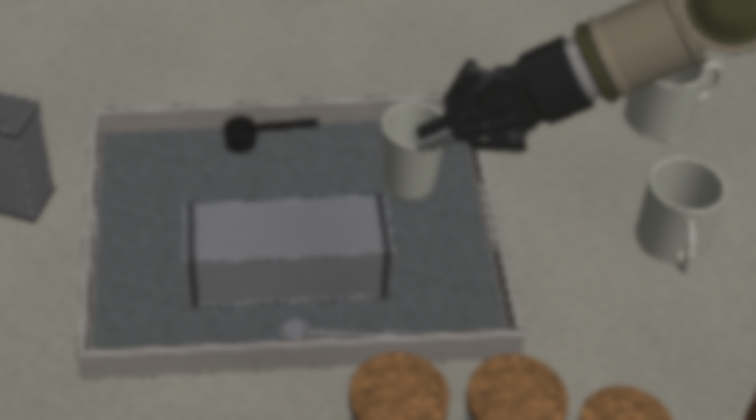

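The canister lies on its side and the other things are undisturbed. In the side crop the top-face corners are at about (224,218), (270,187), (410,268) and (362,302); I'll measure it for the push.

Run:
```python
from h import *
np.set_printoptions(precision=4,suppress=True)
sc=dict(np.load('scene13.npz'));sd=dict(np.load('side13.npz'))
a=ray(sd,np.array([(224,218),(270,187),(410,268),(362,302)])/2.8+[219.6,109.6],.09)[:,:2]
b=ray(sc,np.array([(190,203),(384,195),(389,254),(192,262)])/2.8+[229.6,159.6],.09)[:,:2]
c=np.array([.578,.0335]);ex=np.array([-.073,.9973]);ey=np.array([-.9973,-.073])
for k in(a,b):print(k,np.c_[(k-c)@ex,(k-c)@ey])
```

```text
[[ 0.5921  0.1317]
 [ 0.6679  0.1333]
 [ 0.6878 -0.0715]
 [ 0.612  -0.0686]] [[ 0.0969 -0.0213]
 [ 0.093  -0.097 ]
 [-0.1127 -0.1018]
 [-0.1043 -0.0264]]
[[ 0.6063 -0.0733]
 [ 0.5909  0.1359]
 [ 0.6728  0.1382]
 [ 0.6873 -0.0657]] [[-0.1085 -0.0204]
 [ 0.1012 -0.0204]
 [ 0.0975 -0.1022]
 [-0.1069 -0.1018]]
```

Request:
{"fn": "arm_command", "kwargs": {"targets": [{"fingers": 0.72, "slide": [0, -43, -45], "turn": [-1.03, 0, 0]}, {"fingers": 0.72, "slide": [0, -43, -45], "turn": [-1.03, 0, 0]}, {"fingers": 0.72, "slide": [0, -43, -45], "turn": [-1.03, 0, 0]}, {"fingers": 0.72, "slide": [0, -43, -45], "turn": [-1.03, 0, 0]}, {"fingers": 0.72, "slide": [0, -43, -45], "turn": [-1.03, 0, 0]}, {"fingers": 0.72, "slide": [0, -43, -45], "turn": [-1.03, 0, 0]}, {"fingers": 0.72, "slide": [0, -43, -45], "turn": [-1.03, 0, 0]}, {"fingers": 0.72, "slide": [0, -43, -45], "turn": [-1.03, 0, 0]}]}}

```text
time: 14.5
position: [0.6268, 0.17, 0.2661]
orientation: [[-0.998, -0.07, 0.0], [-0.07, 0.998, -0.009], [0.0, -0.009, -1.0]]
contact_force: [-0.4, 0.1, -0.4]
gripper_width: 0.719
```

Request:
{"fn": "arm_command", "kwargs": {"targets": [{"fingers": 0.72, "slide": [0, 0, 0], "turn": [0, 0, 0.8]}, {"fingers": 0.72, "slide": [0, 0, 0], "turn": [0, 0, 0.8]}, {"fingers": 0.72, "slide": [0, 0, 0], "turn": [0, 0, 0.8]}, {"fingers": 0.72, "slide": [0, 0, 0], "turn": [0, 0, 0.8]}, {"fingers": 0.72, "slide": [0, 0, 0], "turn": [0, 0, 1.57]}, {"fingers": 0.72, "slide": [0, 0, 0], "turn": [0, 0, 1.57]}, {"fingers": 0.72, "slide": [0, 0, 0], "turn": [0, 0, 1.57]}, {"fingers": 0.72, "slide": [0, 0, 0], "turn": [0, 0, 1.57]}]}}

```text
time: 15.3
position: [0.6251, 0.1778, 0.2645]
orientation: [[-0.431, 0.902, -0.002], [0.902, 0.431, -0.013], [-0.011, -0.007, -1.0]]
contact_force: [-0.5, -1.0, -0.5]
gripper_width: 0.718
```

```bash
python3 st.py
```

```text
{'time': 15.3, 'q': [-0.736, 0.527, 0.566, 1.767, -0.323, 0.948, 0.406], 'position': [0.625, 0.178, 0.264], 'orientation': [[-0.431, 0.902, -0.002], [0.902, 0.431, -0.013], [-0.011, -0.007, -1.0]], 'contact_force': [-0.506, -0.977, -0.517], 'gripper_width': 0.718}
```

Request:
{"fn": "arm_command", "kwargs": {"targets": [{"fingers": 0.72, "slide": [0, 0, 0], "turn": [0, 0, 0.36]}, {"fingers": 0.72, "slide": [0, 0, 0], "turn": [0, 0, 0.36]}, {"fingers": 0.72, "slide": [0, 0, 0], "turn": [0, 0, 0.36]}, {"fingers": 0.72, "slide": [0, 0, 0], "turn": [0, 0, 0.36]}]}}

```text
time: 15.7
position: [0.6251, 0.178, 0.2645]
orientation: [[-0.091, 0.996, -0.002], [0.996, 0.091, -0.013], [-0.013, -0.003, -1.0]]
contact_force: [0.4, 0.9, -0.4]
gripper_width: 0.72
```

```bash
python3 st.py
python3 - <<'E'
from workcell import viewer,env
import cv2,numpy as np
s=env.read_state()
c=viewer.read_camera("wrist");cv2.imwrite('pics/w14.png',c["frame"][:,:,::-1]);np.savez('w14.npz',p=s['position'],R=s['orientation'],**c)
E
```

```text
{'time': 15.7, 'q': [-0.796, 0.55, 0.669, 1.771, -0.39, 0.965, 0.12], 'position': [0.625, 0.178, 0.265], 'orientation': [[-0.091, 0.996, -0.002], [0.996, 0.091, -0.013], [-0.013, -0.003, -1.0]], 'contact_force': [0.443, 0.885, -0.361], 'gripper_width': 0.72}
```

View pics/w14.png

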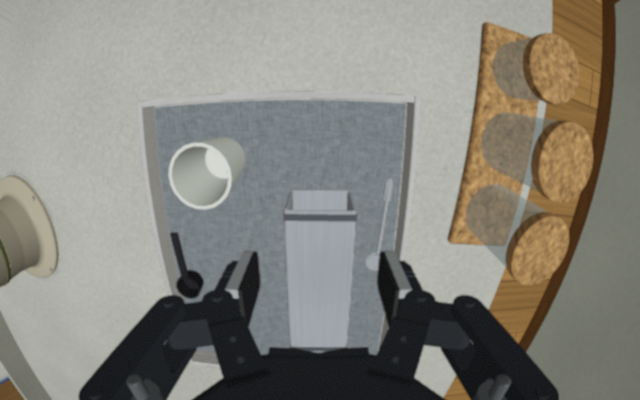

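The wrist view shows the canister aligned with the tool, with the upper rim of the mouth at px (286,212)–(356,215). I'll locate it.

Run:
```python
from h import *
np.set_printoptions(precision=4,suppress=True)
c=dict(np.load('w14.npz'));p,R=c['p'],c['R']
q=wray([(286,213),(356,214),(292,192),(350,191)],p,R,c,.09);q[2:]=wray([(292,192),(350,191)],p,R,c,.012);print(q, R.T@(q.mean(0)-p), ((q-p)@R)*1000)
```

```text
[[0.5934 0.1344 0.09  ]
 [0.6702 0.1402 0.09  ]
 [0.5937 0.134  0.012 ]
 [0.6707 0.1424 0.012 ]] [-0.0379  0.0039  0.214 ] [[-38.2341 -34.9258 175.1524]
 [-39.42    42.0468 174.924 ]
 [-37.6845 -34.4613 253.1507]
 [-36.2647  42.999  252.8869]]
```

Request:
{"fn": "arm_command", "kwargs": {"targets": [{"fingers": 0.72, "slide": [0, 4, 45], "turn": [0, 0, 0]}, {"fingers": 0.72, "slide": [0, 4, 90], "turn": [0, 0, 0]}, {"fingers": 0.72, "slide": [0, 4, 135], "turn": [0, 0, 0]}, {"fingers": 0.72, "slide": [0, 4, 175], "turn": [0, 0, 0]}, {"fingers": 0.72, "slide": [0, 4, 205], "turn": [0, 0, 0]}, {"fingers": 0.72, "slide": [0, 4, 224], "turn": [0, 0, 0]}, {"fingers": 0.72, "slide": [0, 4, 224], "turn": [0, 0, 0]}]}}

```text
time: 16.45
position: [0.6281, 0.175, 0.0392]
orientation: [[-0.093, 0.996, -0.005], [0.996, 0.093, -0.012], [-0.012, -0.006, -1.0]]
contact_force: [-0.4, 0.4, 0.2]
gripper_width: 0.72
```

```bash
python3 st.py; python3 pic.py 15 side wrist
```

```text
{'time': 16.45, 'q': [-0.644, 0.806, 0.449, 1.914, -0.603, 0.566, 0.3], 'position': [0.628, 0.175, 0.039], 'orientation': [[-0.093, 0.996, -0.005], [0.996, 0.093, -0.012], [-0.012, -0.006, -1.0]], 'contact_force': [-0.444, 0.445, 0.187], 'gripper_width': 0.72}
```

View pics/wrist15.png

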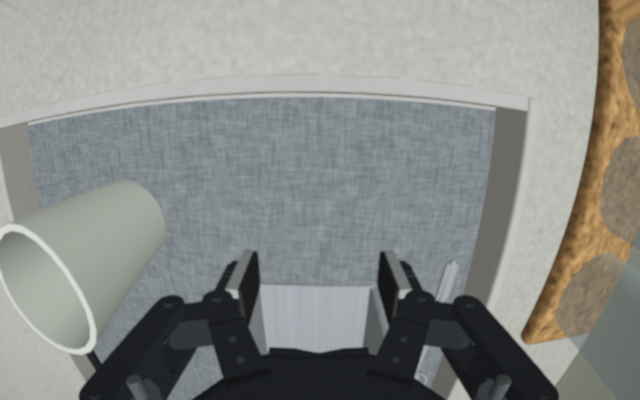

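View pics/side15.png

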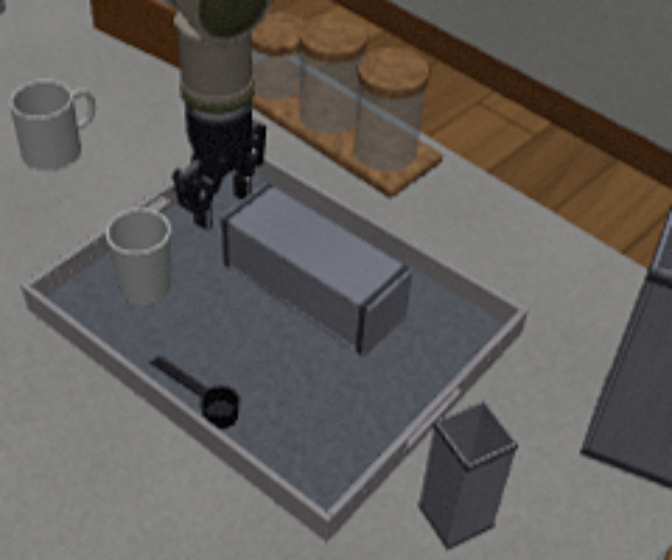

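Request:
{"fn": "arm_command", "kwargs": {"targets": [{"fingers": 0.72, "slide": [-10, 0, 0], "turn": [0, 0, 0]}, {"fingers": 0.72, "slide": [-18, 0, 0], "turn": [0, 0, 0]}, {"fingers": 0.72, "slide": [-24, 0, 0], "turn": [0, 0, 0]}, {"fingers": 0.72, "slide": [-30, 0, 0], "turn": [0, 0, 0]}, {"fingers": 0.72, "slide": [-36, 0, 0], "turn": [0, 0, 0]}, {"fingers": 0.72, "slide": [-42, 0, 0], "turn": [0, 0, 0]}, {"fingers": 0.72, "slide": [-48, 0, 0], "turn": [0, 0, 0]}, {"fingers": 0.72, "slide": [-54, 0, 0], "turn": [0, 0, 0]}]}}

```text
time: 17.35
position: [0.6351, 0.1212, 0.0431]
orientation: [[-0.091, 0.996, 0.001], [0.996, 0.091, -0.01], [-0.01, -0.0, -1.0]]
contact_force: [-0.4, 3.6, 0.1]
gripper_width: 0.719
```

```bash
python3 st.py; python3 pic.py 16 side wrist
```

```text
{'time': 17.35, 'q': [-0.556, 0.792, 0.437, 1.931, -0.593, 0.55, 0.375], 'position': [0.635, 0.121, 0.043], 'orientation': [[-0.091, 0.996, 0.001], [0.996, 0.091, -0.01], [-0.01, -0.0, -1.0]], 'contact_force': [-0.432, 3.563, 0.082], 'gripper_width': 0.719}
```

View pics/wrist16.png

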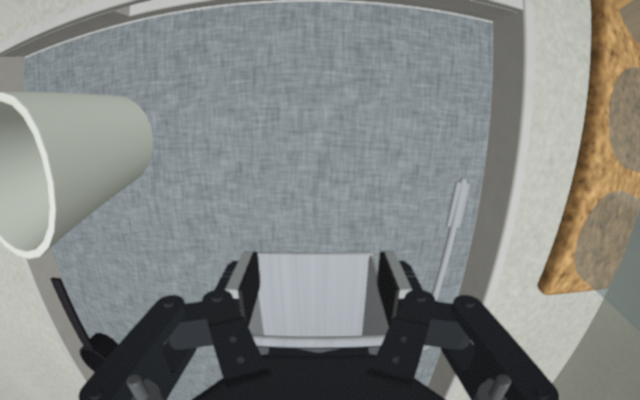

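View pics/side16.png

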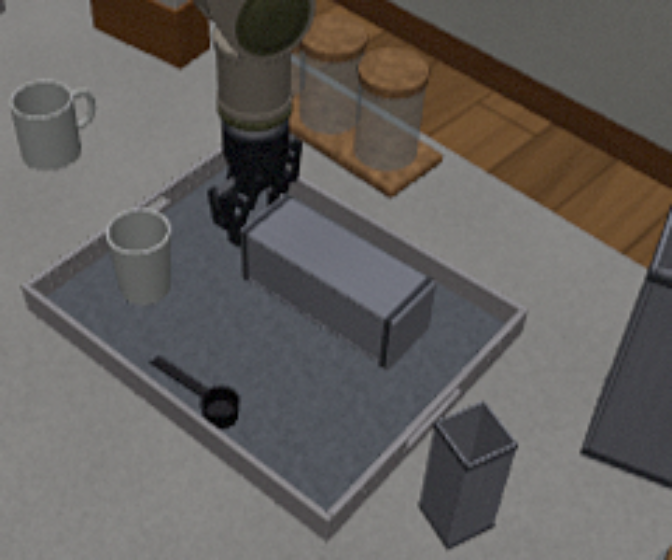

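The canister slides along squarely under 3.6 N. About 84 mm remains.

Request:
{"fn": "arm_command", "kwargs": {"targets": [{"fingers": 0.72, "slide": [-7, -0.5, 0], "turn": [0, 0, 0]}, {"fingers": 0.72, "slide": [-14, -1, 0], "turn": [0, 0, 0]}, {"fingers": 0.72, "slide": [-21, -1, 0], "turn": [0, 0, 0]}, {"fingers": 0.72, "slide": [-28, -1, 0], "turn": [0, 0, 0]}, {"fingers": 0.72, "slide": [-35, -1, 0], "turn": [0, 0, 0]}, {"fingers": 0.72, "slide": [-42, -1, 0], "turn": [0, 0, 0]}, {"fingers": 0.72, "slide": [-49, -1, 0], "turn": [0, 0, 0]}, {"fingers": 0.72, "slide": [-55, -1, 0], "turn": [0, 0, 0]}]}}

```text
time: 18.25
position: [0.6392, 0.0659, 0.0437]
orientation: [[-0.091, 0.996, 0.001], [0.996, 0.091, -0.01], [-0.01, -0.0, -1.0]]
contact_force: [-0.0, 1.6, -1.0]
gripper_width: 0.717
```

```bash
python3 st.py; python3 pic.py 17 side
```

```text
{'time': 18.25, 'q': [-0.464, 0.785, 0.424, 1.94, -0.58, 0.539, 0.449], 'position': [0.639, 0.066, 0.044], 'orientation': [[-0.091, 0.996, 0.001], [0.996, 0.091, -0.01], [-0.01, -0.0, -1.0]], 'contact_force': [-0.038, 1.613, -0.997], 'gripper_width': 0.717}
```

View pics/side17.png

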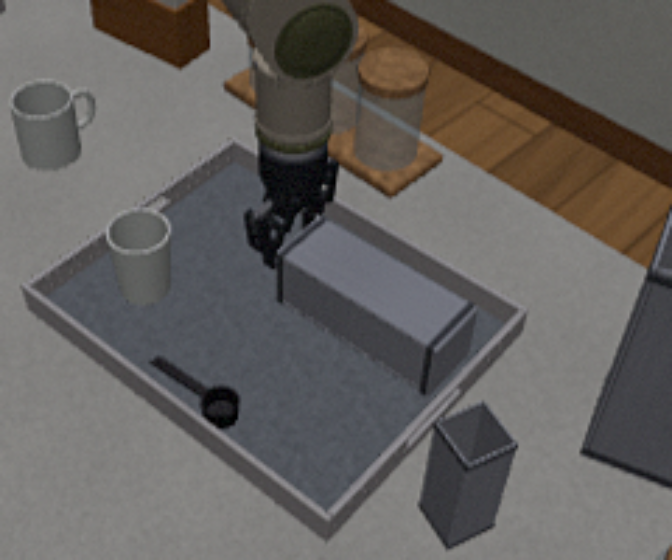

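Request:
{"fn": "arm_command", "kwargs": {"targets": [{"fingers": 0.72, "slide": [-4, 0, 0], "turn": [0, 0, 0]}, {"fingers": 0.72, "slide": [-7, 0, 0], "turn": [0, 0, 0]}, {"fingers": 0.72, "slide": [-10, 0, 0], "turn": [0, 0, 0]}, {"fingers": 0.72, "slide": [-12, 0, 0], "turn": [0, 0, 0]}, {"fingers": 0.72, "slide": [-14, 0, 0], "turn": [0, 0, 0]}]}}

```text
time: 18.8
position: [0.6404, 0.0527, 0.0438]
orientation: [[-0.091, 0.996, 0.001], [0.996, 0.091, -0.01], [-0.01, -0.0, -1.0]]
contact_force: [0.6, 2.0, 0.0]
gripper_width: 0.719
```

Request:
{"fn": "arm_command", "kwargs": {"targets": [{"fingers": 0.72, "slide": [-1, 0, 0], "turn": [0, 0, 0]}, {"fingers": 0.72, "slide": [-2, 0, 0], "turn": [0, 0, 0]}, {"fingers": 0.72, "slide": [-3, 0, 0], "turn": [0, 0, 0]}]}}

```text
time: 19.1
position: [0.6406, 0.0498, 0.0438]
orientation: [[-0.091, 0.996, 0.001], [0.996, 0.091, -0.01], [-0.01, -0.0, -1.0]]
contact_force: [0.2, 1.8, -0.8]
gripper_width: 0.72
```

```bash
python3 st.py; python3 pic.py 18 side
```

```text
{'time': 19.1, 'q': [-0.436, 0.784, 0.42, 1.94, -0.576, 0.537, 0.47], 'position': [0.641, 0.05, 0.044], 'orientation': [[-0.091, 0.996, 0.001], [0.996, 0.091, -0.01], [-0.01, -0.0, -1.0]], 'contact_force': [0.215, 1.797, -0.797], 'gripper_width': 0.72}
```

View pics/side18.png

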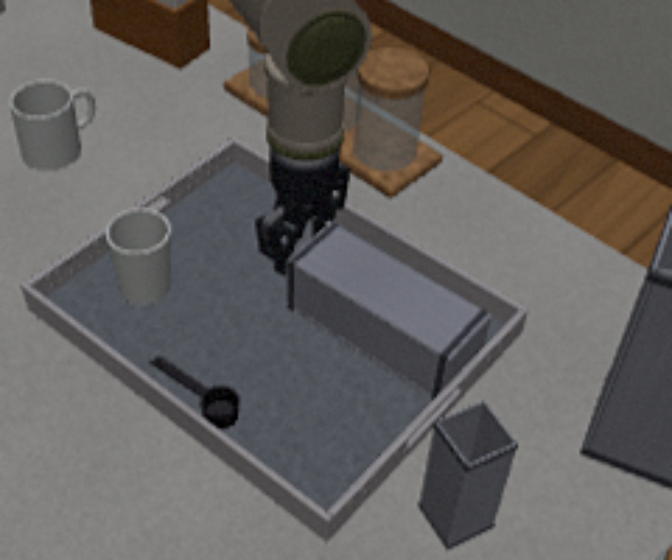

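A few millimetres to go. I'll use 1 mm rows, watching the force.

Request:
{"fn": "arm_command", "kwargs": {"targets": [{"fingers": 0.72, "slide": [-1, 0, 0], "turn": [0, 0, 0]}, {"fingers": 0.72, "slide": [-2, 0, 0], "turn": [0, 0, 0]}, {"fingers": 0.72, "slide": [-3, 0, 0], "turn": [0, 0, 0]}]}}

```text
time: 19.45
position: [0.6407, 0.0493, 0.0438]
orientation: [[-0.092, 0.996, 0.0], [0.996, 0.092, -0.007], [-0.007, -0.001, -1.0]]
contact_force: [-1.8, 11.0, 1.9]
gripper_width: 0.722
```

Request:
{"fn": "arm_command", "kwargs": {"targets": [{"fingers": 0.72, "slide": [-1, 0, 0], "turn": [0, 0, 0]}, {"fingers": 0.72, "slide": [-2, 0, 0], "turn": [0, 0, 0]}]}}

```text
time: 19.65
position: [0.6408, 0.0492, 0.0438]
orientation: [[-0.093, 0.996, -0.0], [0.996, 0.093, -0.005], [-0.005, -0.001, -1.0]]
contact_force: [-1.6, 17.1, 2.6]
gripper_width: 0.723
```

Contact with the wall: the force is up to 17 N and nothing moves. I'll back off and lift clear.

Request:
{"fn": "arm_command", "kwargs": {"targets": [{"fingers": 0.72, "slide": [5, 0, 0], "turn": [0, 0, 0]}, {"fingers": 0.72, "slide": [20, 0, 0], "turn": [0, 0, 0]}, {"fingers": 0.72, "slide": [35, 0, 0], "turn": [0, 0, 0]}, {"fingers": 0.72, "slide": [35, 0, -45], "turn": [0, 0, 0]}, {"fingers": 0.72, "slide": [35, 0, -90], "turn": [0, 0, 0]}, {"fingers": 0.72, "slide": [35, 0, -140], "turn": [0, 0, 0]}, {"fingers": 0.72, "slide": [35, 0, -200], "turn": [0, 0, 0]}, {"fingers": 0.72, "slide": [35, 0, -250], "turn": [0, 0, 0]}]}}

```text
time: 20.45
position: [0.6372, 0.083, 0.2855]
orientation: [[-0.092, 0.996, 0.001], [0.996, 0.092, -0.01], [-0.01, -0.0, -1.0]]
contact_force: [1.8, 0.2, -0.8]
gripper_width: 0.717
```

Request:
{"fn": "arm_command", "kwargs": {"targets": [{"fingers": 0.72, "slide": [80, 0, 0], "turn": [0, 0, 0]}, {"fingers": 0.72, "slide": [80, 0, 0], "turn": [0, 0, 0]}, {"fingers": 0.72, "slide": [80, 0, 0], "turn": [0, 0, 0]}]}}

```text
time: 20.75
position: [0.6293, 0.1689, 0.2822]
orientation: [[-0.099, 0.995, 0.0], [0.995, 0.099, -0.008], [-0.008, -0.001, -1.0]]
contact_force: [-0.6, -0.4, -0.2]
gripper_width: 0.725
```

```bash
python3 st.py
python3 - <<'E'
from workcell import viewer
import cv2,numpy as np
for n,(a,b,c,d) in dict(side=(110,310,220,460),scene=(160,310,230,480)).items():
    k=viewer.read_camera(n);np.savez(f'{n}19.npz',**k)
    f=cv2.resize(k["frame"][a:b,c:d,::-1],None,fx=3,fy=3,interpolation=cv2.INTER_CUBIC);cv2.imwrite(f'pics/{n}19.png',np.clip(f*1.5,0,255).astype(np.uint8))
E
```

```text
{'time': 20.75, 'q': [-0.777, 0.53, 0.664, 1.749, -0.372, 0.994, 0.126], 'position': [0.629, 0.169, 0.282], 'orientation': [[-0.099, 0.995, 0.0], [0.995, 0.099, -0.008], [-0.008, -0.001, -1.0]], 'contact_force': [-0.641, -0.441, -0.233], 'gripper_width': 0.725}
```

View pics/side19.png

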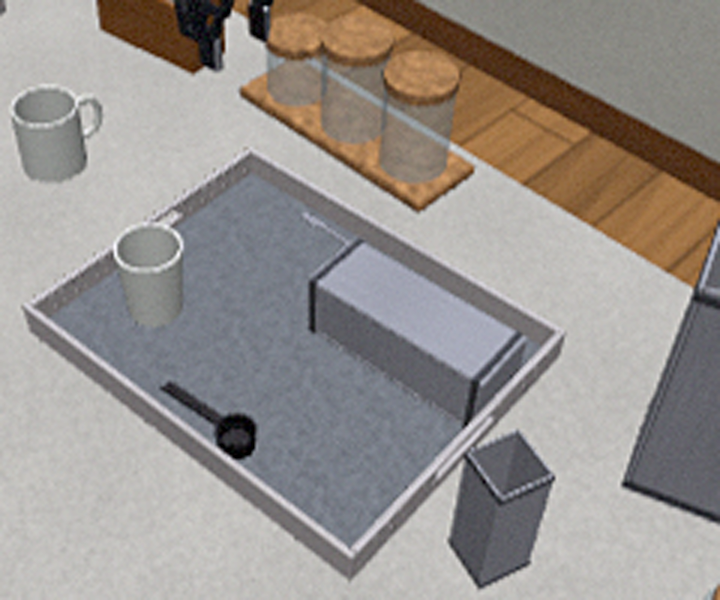

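View pics/scene19.png

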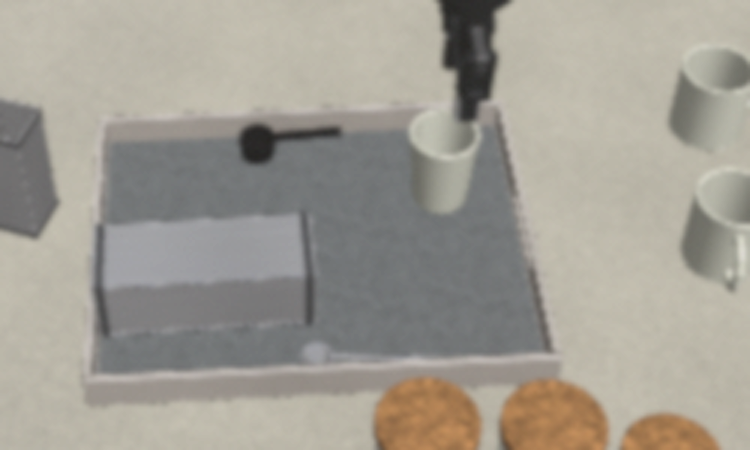

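The base looks flush against the right end wall, with the other things in place. One last measurement.

Run:
```python
from h import *
np.set_printoptions(precision=4,suppress=True)
sc=dict(np.load('scene19.npz'));sd=dict(np.load('side19.npz'))
a=ray(sd,np.array([(312,278),(362,241),(524,335),(472,378)])/3+[219.6,109.6],.09)[:,:2]
b=ray(sc,np.array([(306,213),(311,280),(102,290),(96,226)])/3+[229.6,159.6],.09)[:,:2]
c=np.array([.578,.0335]);ex=np.array([-.073,.9973]);ey=np.array([-.9973,-.073])
for k in(a,b):print(np.c_[(k-c)@ex,(k-c)@ey])
for n,k in(('sd',sd),('sc',sc)):
    w=cloud(k);m=(k['range_z']>0)&(w[...,2]>.08)&(w[...,2]<.1)
    t=(w[...,:2]-c);x=t@ex;y=t@ey;m&=(abs(y+.06)<.06)&(x>-.26)&(x<.03)
    print(n,m.sum(),np.percentile(x[m],[1,99]),np.percentile(y[m],[1,99]),np.median(w[...,2][m]),np.polyfit(x[m],w[...,2][m],1))
```

```text
[[-0.0055 -0.0232]
 [-0.0092 -0.1011]
 [-0.2153 -0.1055]
 [-0.2086 -0.0258]]
[[-0.0054 -0.02  ]
 [-0.0054 -0.1064]
 [-0.2066 -0.1078]
 [-0.2163 -0.0258]]
sd 1533 [-0.2194 -0.0034] [-0.1024 -0.0207] 0.0906173725205427 [0.0032 0.0906]
sc 1688 [-0.2175 -0.0019] [-0.1044 -0.0212] 0.08967243598325148 [-0.0001  0.0894]
```

Depth puts the canister from about x = -0.220 to -0.002 m in the tray frame, with the top at 0.090 m and level, so the base is at the wall (-0.222). I'm handing in.

```bash
python3 -c "
from workcell import env
print(env.close_job())"
```

```text
the job is handed in; nothing more can be done
None
```

The canister now lies on its side with its base against the end wall it stood beside. I handed the job in after about 21 s; no verdict is reported.

**What I did:** With the fingers partly open inside the mouth, I tipped the canister about its bottom edge, away from the near wall. I held it back all the way down, and the measured force stayed under about 10 N. Then I pushed it back along the mat with both fingers on the rim until the force rose to 17 N at the wall, and backed off clear of it.

**Last checks:**
- **Position:** depth in both fixed cameras puts the base at about -0.22 m in the tray frame (wall at -0.222).
- **Attitude:** it is level, its top is at 0.090 m, and it is square to the tray by eye and by depth.
- **Other things:** the tumbler, scoop, spoon and mugs look undisturbed. The lid and sugar jar were outside the last pictures, but the arm did not go near them.
- **Disagreement:** corners I picked by hand in the pictures put the base edge at -0.207 to -0.216 m, some of it short of the 0.212 m limit. I trusted the depth and the wall contact, because those corners also made the canister about 1 cm too short.

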